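# Reload the tube-carrier station and start it

### The arm

A 7-joint arm with a two-finger parallel gripper is mounted at the origin on the work surface. World frame = base frame: x ahead of the robot, y to its left, z up, the work surface at z = 0. Lengths are in m, angles in rad, forces in N, time in s.
With the tool pointing down it reaches from about 0.35 to 0.9 m from the base axis. Payload 8.1 kg.
Tool frame: the origin (TCP) lies at the centre of the arm's flange, where the gripper is bolted on; the fingertips stand 178 mm ahead of it and the grasp point (between the pads) lies 159 mm ahead of it; z points along the fingers, x is the direction in which the jaws open and shut, and the axes are right-handed (so a half turn about z gives the same grasp; the last joint's range is limited). The gripper opens to 92 mm and grips with 3 to 60 N. Pads are 19 mm wide; open, the fingers measure 130 mm over their backs; the gripper's body (75 mm by 190 mm) begins 47 mm behind the grasp point.
Start: joints at [1.143, 0.434, 0.025, 1.573, -0.012, 1.134, -0.075], TCP at [0.199, -0.592, 0.405] pointing down, gripper open.
Joint ranges: [-2.62, 2.62], [-0.44, 2.09], [-1.27, 1.32], [0.08, 2.57], [-1.32, 4.46], [0.12, 2], [-2.74, 2.74]. Speed limits (rad/s): [2.22, 2.22, 3.01, 3.01, 3.14, 3.14, 3.14].

### API

Orientations are given as a unit quaternion [w, x, y, z].
In Python, from workcell import r, vision gives the robot as it stands.
- The arm moves only by the tool jog_arm, never from a script. Its argument "plan" is a list of rows, each a list of 4 numbers: the shift along the world's x, y, z in cm, then the turn about the world's z in rad. In form: [[x, y, z, spin], ...]. A call has 1 to 8 rows; each row is the pose to reach, as a shift and turn from the pose measured when the call began; what a row does not reach only later rows make up. A row lasts 1/12 s, in which the tool goes at most 41.7 mm and 7.16 degrees, less where a joint would pass 70% of its speed; a pose out of reach is approached as far as the arm can. A call with a gripper value outside its range is refused whole. "jaw" is the closure, from 0 (fully open) to 1 (shut), set as the call begins (left out, the last holds). The fingers move at their own pace and stop on an object; "grip_force" is the grip in N (left out, the last holds). Time passes only in rows, so rows that repeat a pose let the fingers close. It gives the time, the measured TCP pose, the force and the opening at its end, in the units of the state.
- r.observe(): the state, without advancing time (a new reading comes with each control period).
- vision.read_camera(name): name is "scene" or "top"; returns (picture, depth): 400x640x3 uint8, red, green, blue; 400x640 float32, m along the optical axis (not along the pixel's ray), 0 where there is no reading.
- vision.camera_params(name): a dict with "fx", "fy", "cx", "cy" (pixels), "cam_to_world" (4x4, takes a point from camera to world coordinates). Camera axes: x right, y down, z forward; pixel columns grow to the right and rows downward; lengths in m; the calibration is good to about 2 mm. A picture is of the moment at which its call begins. camera_params takes no time and is no camera call.
- r.sign_off(): hands the job in, once; it reports no verdict.
The state is a dict: "time": time; "joint_pos": joint angles; "qvel": joint speeds; "joint_torque": joint torques, N m; "ee_pos": TCP position; "ee_rot": TCP orientation; "ft_force": force on the tool from outside, world axes, zero at the start; "ft_torque": the same for the moment, N m; "width": finger opening in m.
Only numpy, scipy, OpenCV 4.12 (cv2) and the standard library are available. Lean on these libraries where they do the work, as an engineer would, in place of code of your own. Each camera call takes 0.05 s, during which the arm holds its last target.

### The job

Reload the sample station: slide its locking gate open by the handle, draw every empty carrier out of its lane and lay it in the discard tray, and slide each fresh carrier with capped tubes from the bench nose first into a lane of its own, under the roof, fully home against the stop. Then slide the gate fully back to locked, and last press the start button fully down and let it come back up. Do not knock over the amber glass bottle.

Things in the scene. Friction and masses are not known exactly. Their poses are not given: they have to be found in the camera images.
- station: fixed white station, origin on the bench below the middle of the roof's front edge, x into it, z up (mm). Open deck x -130 to 0; roof x 0 to 180, y -115 to 115, underside z 58, top 76 (105 from x = 85 on). Three lanes along x: floor z 6, 46 wide, ribs between to z 21 (walls under the roof). Rigid stop at x 72. Wing with the button: x 0 to 120, y -115 to -185, 50 high.
- start_top (a point): centre of the top face of the round aluminium start button (32 mm across, on a dark round housing 48 mm across) on the wing at the station's right; 72 mm above the bench when out; pressed straight down.
- start (a joint): start button: 0 = out, 0.006 m = fully down; sprung, about 5 N fully down, comes back up by itself.
- gate (a joint): locking gate: 0 = locked, its three steel tabs (16 wide, tops 20 mm above the bench) stand across the lanes at station x -43 to -51, just behind the tails of home carriers; 0.035 m = open, moved towards the station's +y, tabs hidden in the ribs. Stays where left; slides with about 2 N. It locks only if all carriers are home.
- gate_grip (a point): centre of the top of the gate's upright steel handle, a plate 24 (station x) x 12 (station y) mm, top 55 mm above the bench, beside the deck on the robot's right: at station x -95, y -160 mm when locked, y -125 when open.
- discard: fixed shallow aluminium discard tray, outside 170 (x) x 150 (y) x 25 mm high, walls and floor about 5 mm, at the robot's right. Origin: middle of its underside.
- reagent: amber glass bottle standing on the bench, 60 across, 160 mm high; origin: middle of the underside, z up. To be left standing.
- lane1 (a point): lane 1 (station y = 70 mm): point on the lane floor, 6 mm above the bench, where the middle of a carrier's underside lies when its nose meets the stop (station x = 17 mm); x points into the lane. The fin then stays outside, 23 mm before the roof's edge, being too tall to pass under it.
- fresh1: FRESH carrier: eight tubes with round grey caps, tops 44 mm above the underside. White plastic bar 110 (x) x 40 (y) x 34 mm high; grip fin 24 (x) x 12 (y) centred at x = -40, rising to 66 above the underside; nose = +x end. Origin: middle of underside, z up. 0.1-0.17 kg, centre of mass x about -7. Starts on the bench, left; may be absent.
- spent1: EMPTY carrier: eight dark open holes in its flat top. White plastic bar 110 (x) x 40 (y) x 34 mm high; grip fin 24 (x) x 12 (y) centred at x = -40, rising to 66 above the underside; nose = +x end. Origin: middle of underside, z up. 0.1-0.17 kg, centre of mass x about -7. Starts in lane 1, home behind the locked gate; may be absent.
- lane2 (a point): lane 2 (station y = 0 mm): point on the lane floor, 6 mm above the bench, where the middle of a carrier's underside lies when its nose meets the stop (station x = 17 mm); x points into the lane. The fin then stays outside, 23 mm before the roof's edge, being too tall to pass under it.
- fresh2: FRESH carrier: eight tubes with round grey caps, tops 44 mm above the underside. White plastic bar 110 (x) x 40 (y) x 34 mm high; grip fin 24 (x) x 12 (y) centred at x = -40, rising to 66 above the underside; nose = +x end. Origin: middle of underside, z up. 0.1-0.17 kg, centre of mass x about -7. Starts on the bench, left; may be absent.
- spent2: EMPTY carrier: eight dark open holes in its flat top. White plastic bar 110 (x) x 40 (y) x 34 mm high; grip fin 24 (x) x 12 (y) centred at x = -40, rising to 66 above the underside; nose = +x end. Origin: middle of underside, z up. 0.1-0.17 kg, centre of mass x about -7. Starts in lane 2, home behind the locked gate; may be absent.
- lane3 (a point): lane 3 (station y = -70 mm): point on the lane floor, 6 mm above the bench, where the middle of a carrier's underside lies when its nose meets the stop (station x = 17 mm); x points into the lane. The fin then stays outside, 23 mm before the roof's edge, being too tall to pass under it.
- fresh3: FRESH carrier: eight tubes with round grey caps, tops 44 mm above the underside. White plastic bar 110 (x) x 40 (y) x 34 mm high; grip fin 24 (x) x 12 (y) centred at x = -40, rising to 66 above the underside; nose = +x end. Origin: middle of underside, z up. 0.1-0.17 kg, centre of mass x about -7. Starts on the bench, left; may be absent.
- spent3: EMPTY carrier: eight dark open holes in its flat top. White plastic bar 110 (x) x 40 (y) x 34 mm high; grip fin 24 (x) x 12 (y) centred at x = -40, rising to 66 above the underside; nose = +x end. Origin: middle of underside, z up. 0.1-0.17 kg, centre of mass x about -7. Starts in lane 3, home behind the locked gate; may be absent.
Mind the look-alikes: they are no part of the job. What is shaped like the spent2 but pink or red is not meant.

How it is judged:
On the way, in this order (a step that is already met when the one before it is completed fails the run):
1. the locking gate is slid open (value of joint gate above 0.03 m), for 0.1 s.
2. every empty carrier lies in the discard tray and every fresh carrier is fully home in a lane (x of spent1 in the frame of discard between -0.075 and 0.075 m and y of spent1 in the frame of discard between -0.065 and 0.065 m and z of each of spent1, spent2, spent3 in the frame of discard below 0.06 m and x of spent2 in the frame of discard between -0.075 and 0.075 m and y of spent2 in the frame of discard between -0.065 and 0.065 m and x of spent3 in the frame of discard between -0.075 and 0.075 m and y of spent3 in the frame of discard between -0.065 and 0.065 m and (horizontal distance between fresh1 and lane1 below 0.007 m or horizontal distance between fresh1 and lane2 below 0.007 m or horizontal distance between fresh1 and lane3 below 0.007 m) and x of each of fresh1, fresh2, fresh3 in the frame of station above 0.011 m and z of each of fresh1, fresh2, fresh3 in the frame of station below 0.01 m and angle between each of fresh1, fresh2, fresh3's own z axis and vertical below 0.1 rad and (horizontal distance between fresh2 and lane1 below 0.007 m or horizontal distance between fresh2 and lane2 below 0.007 m or horizontal distance between fresh2 and lane3 below 0.007 m) and (horizontal distance between fresh3 and lane1 below 0.007 m or horizontal distance between fresh3 and lane2 below 0.007 m or horizontal distance between fresh3 and lane3 below 0.007 m)), for 0.2 s.
3. the gate is slid back to locked (value of joint gate below 0.004 m), for 0.2 s.
4. the start button is pressed fully down (value of joint start above 0.005 m), for 0.05 s.
5. the start button is let up again (value of joint start below 0.001 m), for 0.2 s.
At the end, for the whole second after the job is handed in: Empty carriers in the discard tray (middle inside it, underside under 60 mm above its base); fresh carriers upright on lane floors, noses within 6 mm of the stop; gate within 4 mm of locked; all at rest; the start button, pressed 5 of its 6 mm after all that, is up again (within 1 mm) (all of step 2 and value of joint gate below 0.004 m and value of joint start below 0.001 m and linear speed of each of spent1, spent2, spent3, fresh1, fresh2, fresh3 below 0.02 m/s); the robot touches nothing.
It fails at once if the amber glass bottle is knocked over (angle between reagent's own z axis and vertical above 0.6 rad).
Of spent1, spent2, spent3 only 1 to 2 are there at a start; the rules pass over those that are not, and their reading is None.
Of fresh1, fresh2, fresh3 only 2 to 3 are there at a start; the rules pass over those that are not, and their reading is None.
At some moment in a run one of fresh1, fresh2, fresh3 may be knocked a few centimetres aside while the robot is not near it.
Once in a run the grip may slacken for a moment while it holds something.
It also fails if it takes over 210 s, if anything falls off the work surface, if the arm or the gripper's body presses on something with over 40 N, if the wrist force passes 120 N, or if a joint passes its speed limit or range.

## Working session

There is one attempt and no reset: what is moved stays moved. The work goes in short steps, Python scripts to look and compute and a tool call to move; the robot and the scene stay as the last step left them, time stands still between calls to the robot, and variables do not carry over. Pictures are saved under pics/ and viewed, and the job is handed in when it is done.

Besides the shell and the picture viewer there is one more tool, called by a JSON object that holds its "api" and its "payload", one argument or row to a line. jog_arm: Moves the arm, as the interface text tells. Its arguments: {"type":"object","properties":{"plan":{"type":"array","items":{"type":"array","items":{"type":"number"}}},"jaw":{"type":"number"},"grip_force":{"type":"number"}},"required":["plan"]}

```bash
ls; mkdir -p pics; cat > h.py <<'E'
import numpy as np, cv2, pickle
from workcell import r, vision
def snap(name,tag):
    img,d=vision.read_camera(name); p=vision.camera_params(name)
    pickle.dump((img,d,p),open(f'pics/{tag}.pkl','wb'))
    cv2.imwrite(f'pics/{tag}.png',img[:,:,::-1]); return img,d,p
def load(tag): return pickle.load(open(f'pics/{tag}.pkl','rb'))
def P(tag,u,v,k=1):
    img,d,p=load(tag); w=d[v-k:v+k+1,u-k:u+k+1]; w=w[w>0]
    z=np.median(w); c=np.array([(u-p['cx'])*z/p['fx'],(v-p['cy'])*z/p['fy'],z,1])
    return (p['cam_to_world']@c)[:3]
def PZ(tag,u,v,z):
    img,d,p=load(tag); T=np.array(p['cam_to_world']); ray=T[:3,:3]@np.array([(u-p['cx'])/p['fx'],(v-p['cy'])/p['fy'],1]); o=T[:3,3]
    return o+ray*(z-o[2])/ray[2]
def cloud(tag):
    img,d,p=load(tag); v,u=np.mgrid[:400,:640]; T=np.array(p['cam_to_world'])
    c=np.stack([(u-p['cx'])*d/p['fx'],(v-p['cy'])*d/p['fy'],d,np.ones_like(d)],-1)
    return c@T.T
def crop(tag,u0,v0,u1,v1,s,out):
    img=load(tag)[0][v0:v1,u0:u1,::-1]; cv2.imwrite(f'pics/{out}.png',cv2.resize(img,None,fx=s,fy=s,interpolation=cv2.INTER_CUBIC))
E
python3 - <<'E'
from h import *
snap('top','t0'); snap('scene','s0')
for n in('top','scene'):
    p=vision.camera_params(n);print(n,p)
print(r.observe())
E
```

```text
pics
top {'fx': 467.07036469361435, 'fy': 467.07036469361435, 'cx': 323.2047262033267, 'cy': 200.167590459878, 'cam_to_world': array([[-0.01241805, -0.98041769,  0.19653739,  0.33268195],
       [-0.99990546,  0.0133362 ,  0.00334882,  0.00140121],
       [-0.0059043 , -0.19647723, -0.98049061,  1.30253844],
       [ 0.        ,  0.        ,  0.        ,  1.        ]])}
scene {'fx': 392.4273245150062, 'fy': 392.4273245150062, 'cx': 316.0805234606774, 'cy': 199.6736544901842, 'cam_to_world': array([[ 0.7165536 ,  0.52805969, -0.45574545,  0.95941044],
       [ 0.69732961, -0.55804201,  0.44980054, -0.40543667],
       [-0.01680357, -0.64011099, -0.76809866,  0.77980807],
       [ 0.        ,  0.        ,  0.        ,  1.        ]])}
{'time': 0.1, 'joint_pos': array([ 1.1433886 ,  0.43516005,  0.02499245,  1.57397223, -0.01164606,
        1.13400979, -0.07509234]), 'qvel': array([-0.00215029, -0.00329629,  0.00041553, -0.00151509, -0.00217986,
        0.00017786,  0.0008011 ]), 'joint_torque': array([ 3.72919560e-03, -6.69122314e+01,  9.88554955e-01, -3.15144682e+01,
       -6.04517804e-02,  3.74125619e-02,  8.88669661e-05]), 'ee_pos': array([ 0.19936224, -0.59214335,  0.40403239]), 'ee_rot': array([-3.70360448e-04,  8.12106223e-01, -5.83509203e-01, -5.96396206e-04]), 'ft_force': array([ 0.92483882,  0.20419809, -0.2652888 ]), 'ft_torque': array([ 0.00656388,  0.04081985, -0.00916364]), 'width': 0.09196265107166696}
```

View pics/t0.png

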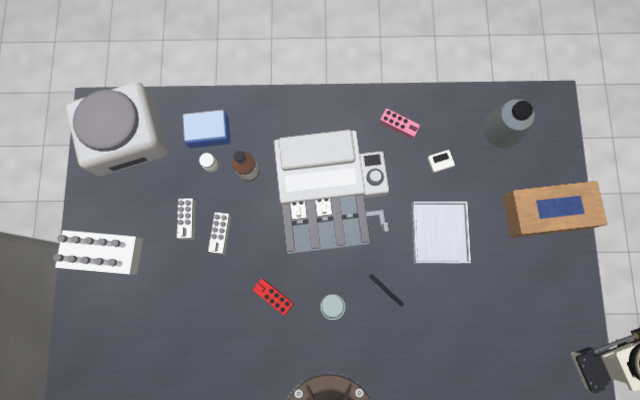

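View pics/s0.png

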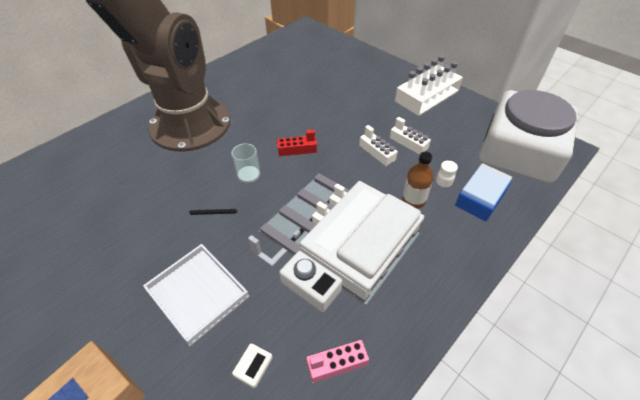

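The top view shows two white capped carriers at (185,218) and (219,232), and white fins in lane 1 (298,208) and lane 2 (323,207), with lane 3 empty. The red (273,297) and pink (400,122) bars are decoys. The gate handle is at (385,225) and the tray at (441,232). I'll confirm in enlarged crops.

```bash
python3 - <<'E'
from h import *
crop('t0',270,120,400,260,5,'c1'); crop('t0',160,140,270,265,5,'c2'); crop('t0',400,190,480,275,6,'c3')
E
```

```text
(no output)
```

View pics/c1.png

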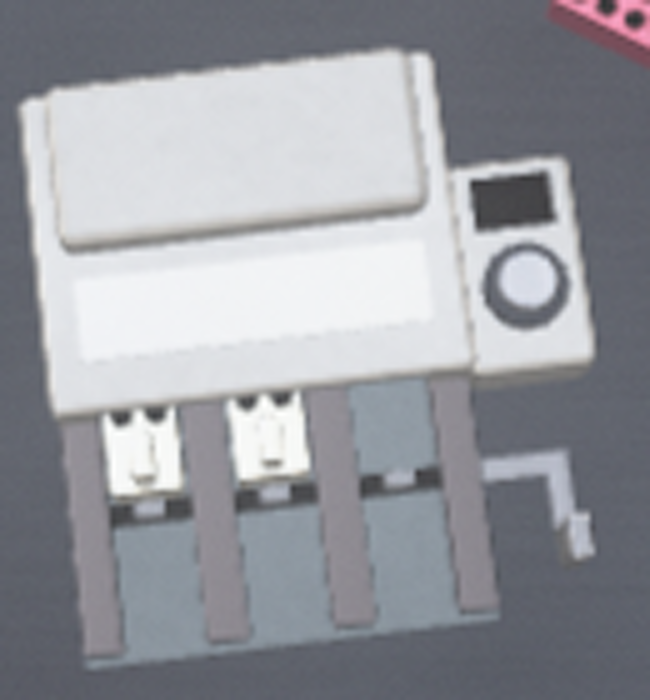

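View pics/c2.png

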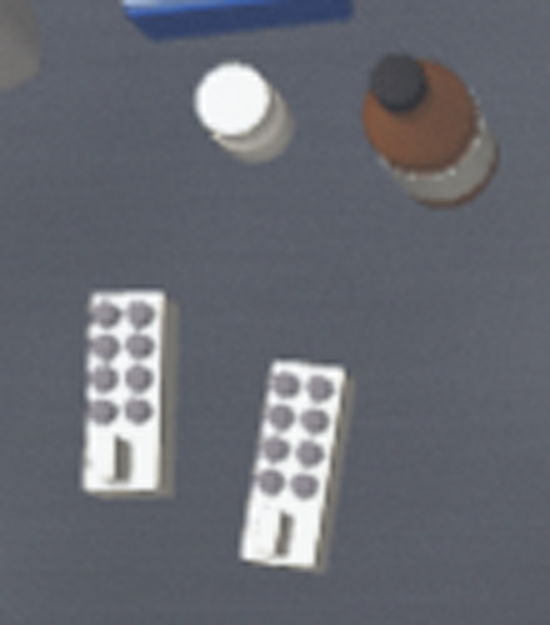

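View pics/c3.png

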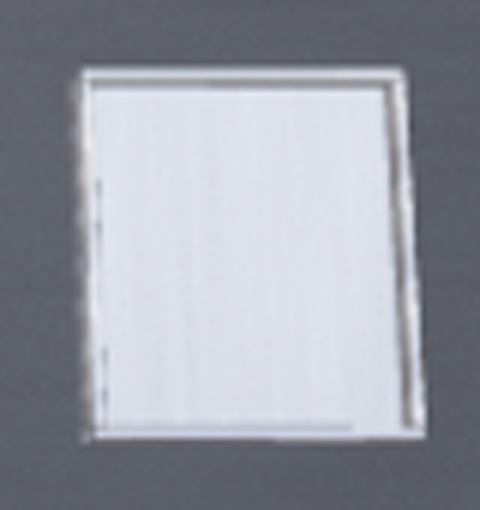

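```bash
python3 - <<'E'
from h import *
np.set_printoptions(precision=4,suppress=True)
def C(u,v,s,o): return u/s+o[0]-0.4,v/s+o[1]-0.4   # crop px centre offsets
o1=(270,120);o2=(160,140);o3=(400,190)
def pr(n,u,v,s,o,z): print(n,PZ('t0',*C(u,v,s,o),z))
pr('deckFL',85,662,5,o1,.006);pr('deckFR',497,617,5,o1,.006)
pr('roofFL',57,412,5,o1,.076);pr('roofFR',478,370,5,o1,.076)
pr('button',527,277,5,o1,.072);pr('handle',577,522,5,o1,.055)
pr('fin1 top',145,445,5,o1,.072);pr('fin2 top',268,430,5,o1,.072)
c=cloud('t0')
# roof front-edge: points with z~.076
m=(abs(c[...,2]-.076)<.006)
m[:120]=0;m[260:]=0;m[:,:260]=0;m[:,400:]=0
pts=c[m][:,:2];print(len(pts));
print(cv2.minAreaRect(pts.astype(np.float32)))
# carriers tops
for (u0,u1,v0,v1) in ((172,198,190,245),(202,236,205,260)):
    s=c[v0:v1,u0:u1]; 
    for lo,hi in((.028,.05),(.055,.075)):
        m=(s[...,2]>lo)&(s[...,2]<hi); q=s[m]; print(lo,len(q),q[:,:3].mean(0),cv2.minAreaRect(q[:,:2].astype(np.float32)) if len(q)>3 else '')
# tray rim
s=c[195:270,405:478];m=(s[...,2]>.018)&(s[...,2]<.035);print('tray',cv2.minAreaRect(s[m][:,:2].astype(np.float32)))
# handle
s=c[205:240,375:395];m=(s[...,2]>.045);print('handle',m.sum(),s[m][:,:3].mean(0))
s=c[160:190,362:390];m=(s[...,2]>.066);print('but',m.sum(),s[m][:,:3].mean(0),cv2.minAreaRect(s[m][:,:2].astype(np.float32)))
for u0,u1 in((290,307),(314,332)):
    s=c[190:225,u0:u1];m=(s[...,2]>.055)&(s[...,2]<.082);m[:11]=0;print('fin',m.sum(),s[m][:,:3].mean(0) if m.sum() else '', s[m][:,2])
E
```

```text
deckFL [0.4475 0.1091 0.006 ]
deckFR [ 0.4695 -0.1199  0.006 ]
roofFL [0.5751 0.1187 0.076 ]
roofFR [ 0.595  -0.1074  0.076 ]
button [ 0.6471 -0.1358  0.072 ]
handle [ 0.515 -0.16   0.055]
fin1 top [0.5572 0.0718 0.072 ]
fin2 top [0.5645 0.0058 0.072 ]
3018
((0.6580687761306763, -0.009838908910751343), (0.21665005385875702, 0.2789041996002197), 6.387859344482422)
0.028 525 [0.5443 0.3853 0.0377] ((0.5414547324180603, 0.3877604007720947), (0.10983175784349442, 0.04192497581243515), 0.7179357409477234)
0.055 51 [0.5021 0.386  0.0639] ((0.5020265579223633, 0.3863740563392639), (0.02184648998081684, 0.013077491894364357), 1.3356047868728638)
0.028 534 [0.5027 0.291  0.0377] ((0.5004687905311584, 0.29308998584747314), (0.04072209447622299, 0.11021819710731506), 82.71633911132812)
0.055 47 [0.4607 0.2979 0.0648] ((0.46073952317237854, 0.29866060614585876), (0.012141783721745014, 0.0231923907995224), 79.93035125732422)
tray ((0.49511536955833435, -0.31849971413612366), (0.15261436998844147, 0.1695539653301239), 89.34040069580078)
handle 45 [ 0.5025 -0.1576  0.0825]
but 146 [ 0.6279 -0.124  
[... 261 characters left out ...]
 0.0702 0.0733 0.0704 0.0722
 0.0674 0.0672 0.0623 0.0612 0.0738 0.0729 0.0744 0.0716 0.0722 0.0705
 0.0738 0.0714 0.0567 0.0708 0.0756 0.0732 0.0703 0.0703 0.0719 0.0767
 0.0731 0.0756 0.0733 0.0692 0.0721 0.0742 0.0759 0.0694 0.0713 0.0683
 0.0736 0.0713 0.0701 0.0671 0.0729 0.072  0.0759 0.0756 0.0738 0.0689
 0.0733 0.0672 0.0723 0.0723 0.0707 0.0694 0.0614 0.0592 0.0578]
fin 41 [0.5574 0.0042 0.0707] [0.0715 0.0783 0.0696 0.0715 0.0699 0.0744 0.0653 0.0714 0.0698 0.0719
 0.0714 0.0716 0.0748 0.0733 0.0752 0.0725 0.0728 0.0744 0.0674 0.0703
 0.0724 0.0696 0.0679 0.0685 0.0712 0.0697 0.0677 0.073  0.0767 0.0719
 0.0746 0.0688 0.0747 0.0744 0.0691 0.0704 0.0703 0.0668 0.0649 0.0614
 0.0563]
```

```bash
python3 - <<'E'
from h import *
crop('t0',275,185,375,256,8,'c4'); crop('t0',340,140,400,240,6,'c5')
E
```

```text
(no output)
```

View pics/c4.png

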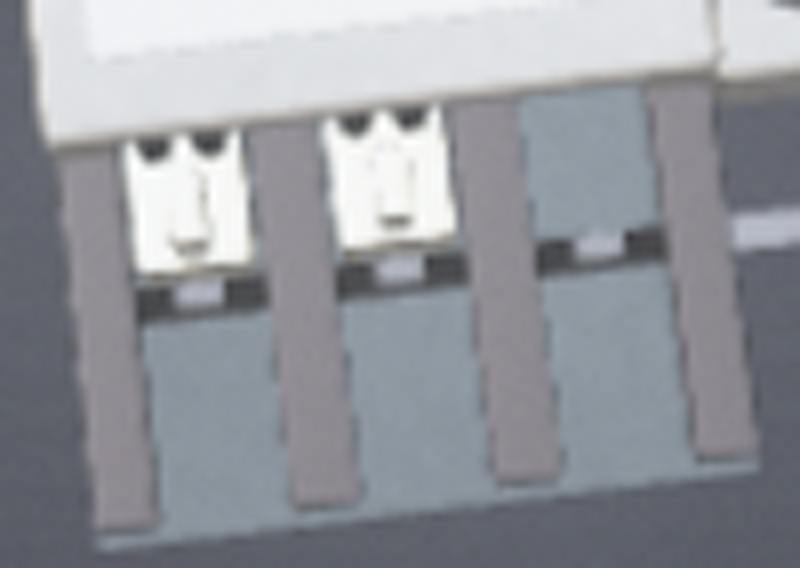

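View pics/c5.png

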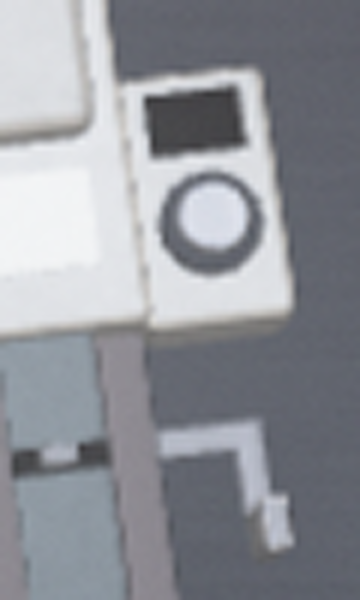

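```bash
cat > fit.py <<'E'
from h import *
from scipy.optimize import least_squares
import json
o4=(275,185)
a4=lambda u,v:((u+.5)/8-.5+275,(v+.5)/8-.5+185)
a5=lambda u,v:((u+.5)/6-.5+340,(v+.5)/6-.5+140)
ob=[(a4(98,550),(-130,115,6)),(a4(758,468),(-130,-115,6))]
for (u,v),y in zip([(92,530),(155,527),(293,505),(357,502),(495,480),(560,477),(695,457),(757,457)],[115,93,47,23,-23,-47,-93,-115]): ob.append((a4(u,v),('r',y,21)))
for (u,v),y in zip([(200,284+8),(400,269),(600,246)],[70,0,-70]): ob.append((a4(u,v),(-47,y,20)))
ob.append((a5(277,520),(-95,-160,55)))
ob.append((a5(214,212),('b',-150,72)))
_,_,p=load('t0'); Ti=np.linalg.inv(p['cam_to_world'])
def f(q):
    x,y,a,rx,bx=q; R=[]
    for px,(X,Y,Z) in ob:
        X={'r':rx,'b':bx}.get(X,X)
        w=np.array([x+np.cos(a)*X/1e3-np.sin(a)*Y/1e3,y+np.sin(a)*X/1e3+np.cos(a)*Y/1e3,Z/1e3,1]); c=Ti@w
        R+=[c[0]/c[2]*p['fx']+p['cx']-px[0],c[1]/c[2]*p['fy']+p['cy']-px[1]]
    return np.array(R)
s=least_squares(f,[.587,.006,.092,-125,60],loss='soft_l1',x_scale=[.01,.01,.01,10,10])
print(s.x); print(s.fun.reshape(-1,2).round(2) if 0 else f(s.x).reshape(-1,2).round(2))
x,y,a=s.x[:3]; json.dump([x,y,a,s.x[4]],open('st.json','w'))
E
python3 fit.py
cat >> h.py <<'E'
import json
def S(X,Y):
    x,y,a,_=json.load(open('st.json')); return np.array([x+np.cos(a)*X/1e3-np.sin(a)*Y/1e3,y+np.sin(a)*X/1e3+np.cos(a)*Y/1e3])
def go(xy,gz,ang=None):
    """print shift cm & spin from present pose to grasp point xy,gz with jaw axis at ang"""
    o=r.observe(); w,x,y,z=o['ee_rot']
    from scipy.spatial.transform import Rotation as R
    M=R.from_quat([x,y,z,w]).as_matrix(); cur=np.arctan2(M[1,0],M[0,0]); g=o['ee_pos']+M[:,2]*.159
    sp=0 if ang is None else (ang-cur+np.pi/2)%np.pi-np.pi/2
    print('t',round(o['time'],2),'grasp',g.round(4),'jawang',round(cur,4),'shift cm',((np.array([*xy,gz])-g)*100).round(2),'spin',round(sp,3),'F',o['ft_force'].round(1),'w',round(o['width'],4))
E
python3 - <<'E'
from h import *
a=json.load(open('st.json'))[2]
print('handle',S(-95,-160)); go(S(-95,-160),.046,a+np.pi/2)
print('bottle',P('t0',245,158),PZ('t0',250,178,0))
E
```

```text
[ 5.85668559e-01  7.85896174e-03  1.06156266e-01 -1.25323032e+02
  4.60041867e+01]
[[ 0.01 -0.13]
 [-0.17  0.26]
 [ 0.13  0.2 ]
 [ 0.24 -0.38]
 [-0.34  0.38]
 [ 0.36 -0.29]
 [-0.25  0.47]
 [ 0.3  -0.2 ]
 [ 0.03  0.32]
 [ 0.22 -0.63]
 [-0.12 -0.01]
 [-0.09 -0.1 ]
 [-0.1  -0.19]
 [-0.17  0.26]
 [-0.04  0.01]]
handle [ 0.50815646 -0.16130627]
t 0.1 grasp [ 0.1993 -0.5919  0.245 ] jawang -1.2461 shift cm [ 30.89  43.06 -19.9 ] spin -0.219 F [ 0.9  0.2 -0.3] w 0.092
bottle [0.67824315 0.20547384 0.14505378] [0.66161259 0.21543817 0.        ]
```

{"api": "jog_arm", "payload": {
  "plan": [
    [2.4, 3.3, 0, -0.02],
    [4.7, 6.6, 0, -0.05],
    [7.1, 9.9, 0, -0.08],
    [9.5, 13.2, 0, -0.11],
    [11.9, 16.5, 0, -0.14],
    [14.2, 19.8, 0, -0.17],
    [16.6, 23.1, 0, -0.2],
    [19, 26.4, 0, -0.219]
  ],
  "jaw": 0.5,
  "grip_force": 40
}}

```text
time: 0.77
ee_pos: [0.3899, -0.3263, 0.4039]
ee_rot: [-0.0, 0.743, -0.669, -0.001]
ft_force: [1.2, -0.4, 0.9]
width: 0.0473
```

```bash
python3 - <<'E'
from h import *
a=json.load(open('st.json'))[2]
go(S(-95,-160),.10,a+np.pi/2)
E
```

```text
t 0.77 grasp [ 0.3898 -0.326   0.2449] jawang -1.4669 shift cm [ 11.83  16.47 -14.49] spin 0.002 F [ 1.2 -0.4  0.9] w 0.0473
```

Tracks well.

{"api": "jog_arm", "payload": {
  "plan": [
    [2, 2.8, -2, 0],
    [4, 5.6, -5, 0.002],
    [6, 8.4, -7, 0.002],
    [8, 11.2, -10, 0.002],
    [10, 14, -12, 0.002],
    [11.83, 16.47, -14.5, 0.002],
    [11.83, 16.47, -14.5, 0.002],
    [11.83, 16.47, -14.5, 0.002]
  ]
}}

```text
time: 1.43
ee_pos: [0.5086, -0.1592, 0.2571]
ee_rot: [0.0, 0.745, -0.667, -0.003]
ft_force: [-0.6, -0.2, 0.7]
width: 0.0462
```

```bash
python3 - <<'E'
from h import *
a=json.load(open('st.json'))[2]
go(S(-95,-160),.046,a+np.pi/2)
snap('scene','s1'); snap('top','t1'); crop('s1',200,160,360,320,4,'c6'); crop('t1',300,120,440,260,5,'c7')
E
```

```text
t 1.43 grasp [ 0.508  -0.1586  0.0981] jawang -1.4603 shift cm [ 0.02 -0.27 -5.21] spin -0.004 F [-0.6 -0.2  0.7] w 0.0462
```

View pics/c6.png

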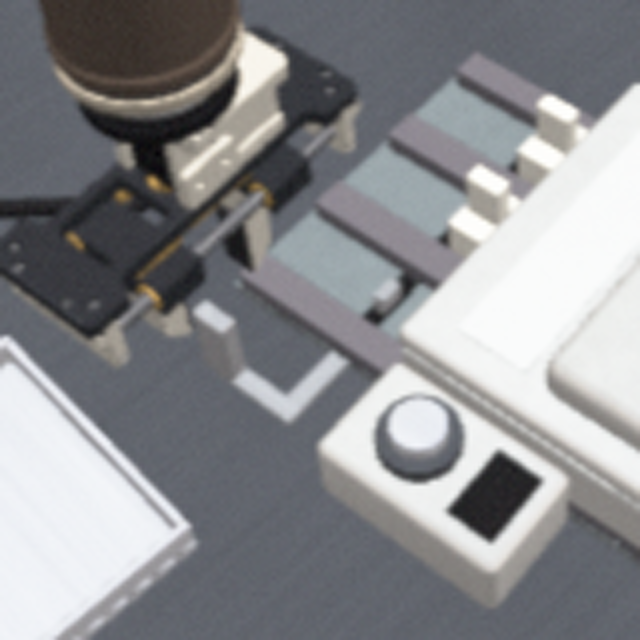

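The fingers straddle the handle (crop ~(218,330)). I'll descend.

{"api": "jog_arm", "payload": {
  "plan": [
    [0, -0.27, -1, 0],
    [0, -0.27, -3, 0],
    [0, -0.27, -5.2, 0],
    [0, -0.27, -5.2, 0],
    [0, -0.27, -5.2, 0]
  ]
}}

```text
time: 1.95
ee_pos: [0.507, -0.1663, 0.2066]
ee_rot: [0.001, 0.743, -0.67, -0.002]
ft_force: [-0.5, -0.2, 0.7]
width: 0.0458
```

{"api": "jog_arm", "payload": {
  "plan": [
    [0, 0, 0, 0],
    [0, 0, 0, 0],
    [0, 0, 0, 0],
    [0, 0, 0, 0],
    [0, 0, 0, 0],
    [0, 0, 0, 0]
  ],
  "jaw": 1
}}

```text
time: 2.45
ee_pos: [0.5071, -0.1613, 0.2074]
ee_rot: [-0.001, 0.744, -0.668, -0.004]
ft_force: [-4.4, 12.7, 13.0]
width: 0.0119
```

```bash
python3 - <<'E'
from h import *
a=json.load(open('st.json'))[2]
go(S(-95,-160),.046,a+np.pi/2);go(S(-95,-124),.046,a+np.pi/2)
E
```

```text
t 2.45 grasp [ 0.5064 -0.1602  0.0484] jawang -1.4629 shift cm [ 0.18 -0.11 -0.24] spin -0.002 F [-4.4 12.7 13. ] w 0.0119
t 2.45 grasp [ 0.5064 -0.1602  0.0484] jawang -1.4629 shift cm [-0.2   3.47 -0.24] spin -0.002 F [-4.4 12.7 13. ] w 0.0119
```

{"api": "jog_arm", "payload": {
  "plan": [
    [-0.05, 0.5, 0, 0],
    [-0.1, 1, 0, 0],
    [-0.16, 1.6, 0, 0],
    [-0.23, 2.2, 0, 0],
    [-0.3, 2.8, 0, 0],
    [-0.36, 3.4, 0, 0],
    [-0.38, 3.6, 0, 0],
    [-0.38, 3.6, 0, 0]
  ]
}}

```text
time: 3.12
ee_pos: [0.5032, -0.126, 0.2075]
ee_rot: [-0.001, 0.744, -0.668, -0.003]
ft_force: [0.6, -6.9, -1.6]
width: 0.0119
```

{"api": "jog_arm", "payload": {
  "plan": [
    [0, 0, 0, 0],
    [0, 0, 0, 0]
  ]
}}

```text
time: 3.28
ee_pos: [0.5032, -0.126, 0.2075]
ee_rot: [-0.0, 0.744, -0.668, -0.003]
ft_force: [1.2, -3.3, -3.0]
width: 0.0117
```

```bash
python3 - <<'E'
from h import *
a=json.load(open('st.json'))[2]
go(S(-95,-125),.046,a+np.pi/2)
E
```

```text
t 3.28 grasp [ 0.5026 -0.1252  0.0485] jawang -1.4638 shift cm [ 0.19 -0.13 -0.25] spin -0.001 F [ 1.2 -3.3 -3. ] w 0.0117
```

{"api": "jog_arm", "payload": {
  "plan": [
    [0, 0, 0, 0],
    [0, 0, 0, 0],
    [0, 0, 0, 0],
    [0, 0, 3, 0],
    [0, 0, 7, 0],
    [0, 0, 9, 0],
    [0, 0, 9, 0]
  ],
  "jaw": 0.55
}}

```text
time: 3.87
ee_pos: [0.5049, -0.1258, 0.3021]
ee_rot: [-0.003, 0.744, -0.668, 0.0]
ft_force: [0.4, 0.3, -0.0]
width: 0.0412
```

```bash
python3 - <<'E'
from h import *
a=json.load(open('st.json'))[2]
snap('top','t2');crop('t2',270,140,410,260,5,'c8')
go(S(-23,0),.12,a+np.pi/2)
E
```

```text
t 3.92 grasp [ 0.5044 -0.1251  0.141 ] jawang -1.4635 shift cm [ 5.84 13.05 -2.1 ] spin -0.001 F [ 0.1 -0.7 -0.8] w 0.0412
```

View pics/c8.png

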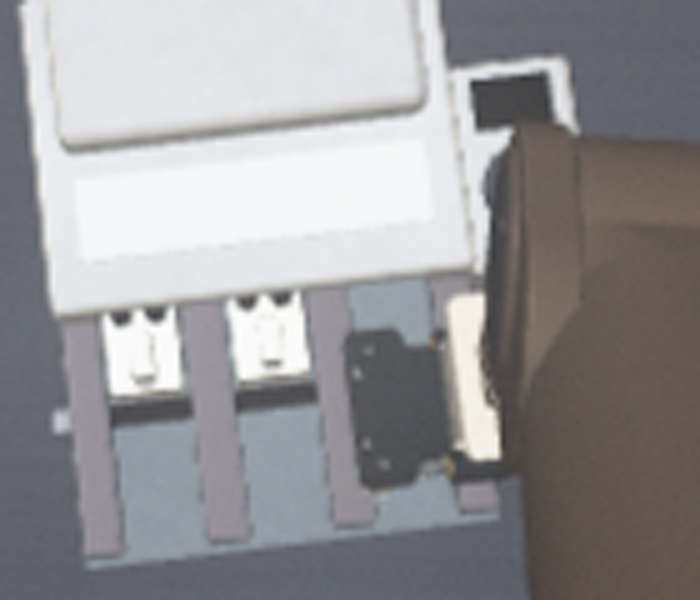

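Gate open: the tabs are out of the lanes and one end sticks out at (60,422). Next is spent2 in lane 2.

{"api": "jog_arm", "payload": {
  "plan": [
    [1.4, 3.3, 0, 0],
    [2.9, 6.5, 0, 0],
    [4.4, 9.8, -1, 0],
    [5.84, 13.05, -2, 0],
    [5.84, 13.05, -3, 0],
    [5.84, 13.05, -3, 0],
    [5.84, 13.05, -3, 0]
  ]
}}

```text
time: 4.5
ee_pos: [0.5618, 0.0048, 0.2686]
ee_rot: [-0.001, 0.744, -0.668, -0.002]
ft_force: [-0.5, -0.8, -0.9]
width: 0.0414
```

```bash
python3 - <<'E'
from h import *
a=json.load(open('st.json'))[2]
go(S(-23,0),.064,a+np.pi/2)
snap('scene','s2'); crop('s2',240,130,400,270,5,'c9')
E
```

```text
t 4.5 grasp [0.5615 0.0054 0.1096] jawang -1.4627 shift cm [ 0.13  0.01 -4.56] spin -0.002 F [-0.5 -0.8 -0.9] w 0.0414
```

View pics/c9.png

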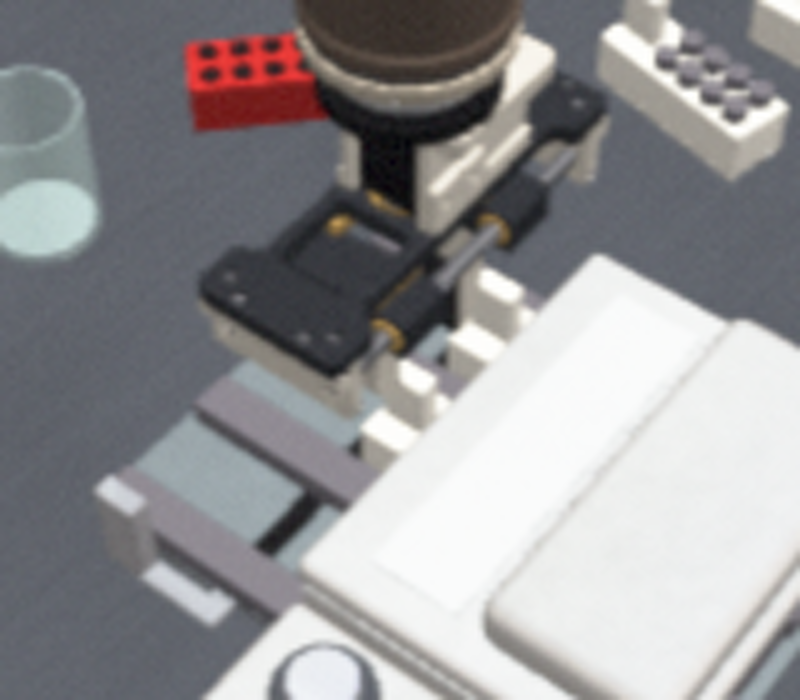

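The fin is under the fingers, so I descend and grip.

{"api": "jog_arm", "payload": {
  "plan": [
    [0.1, 0, -2, 0],
    [0.1, 0, -4.5, 0],
    [0.1, 0, -4.5, 0],
    [0.1, 0, -4.5, 0]
  ]
}}

```text
time: 4.88
ee_pos: [0.5624, 0.0027, 0.224]
ee_rot: [-0.0, 0.743, -0.669, -0.002]
ft_force: [-0.2, -0.3, 0.2]
width: 0.0412
```

{"api": "jog_arm", "payload": {
  "plan": [
    [0, 0, 0, 0],
    [0, 0, 0, 0],
    [0, 0, 0, 0],
    [0, 0, 0, 0],
    [0, 0, 0, 0]
  ],
  "jaw": 1,
  "grip_force": 45
}}

```text
time: 5.3
ee_pos: [0.5626, 0.003, 0.2248]
ee_rot: [-0.001, 0.743, -0.669, -0.002]
ft_force: [-0.7, 0.6, -1.0]
width: 0.0123
```

```bash
python3 - <<'E'
from h import *
a=json.load(open('st.json'))[2]
go(S(-123,0),.064,a+np.pi/2)
E
```

```text
t 5.3 grasp [0.5623 0.0035 0.0658] jawang -1.4659 shift cm [-9.89 -0.87 -0.18] spin 0.001 F [-0.7  0.6 -1. ] w 0.0123
```

{"api": "jog_arm", "payload": {
  "plan": [
    [-1, -0.1, 0.05, 0],
    [-3, -0.32, 0.1, 0],
    [-5, -0.53, 0.1, 0],
    [-7, -0.74, 0.1, 0],
    [-9, -0.95, 0.1, 0],
    [-9.9, -1.05, 0.2, 0],
    [-9.9, -1.05, 1.5, 0],
    [-9.9, -1.05, 3, 0]
  ]
}}

```text
time: 5.97
ee_pos: [0.4623, -0.0077, 0.2546]
ee_rot: [0.0, 0.743, -0.669, -0.003]
ft_force: [1.3, 0.1, -1.2]
width: 0.0119
```

```bash
python3 - <<'E'
from h import *
snap('scene','s3'); crop('s3',200,100,360,260,4,'c10')
go(S(-123,0),.14,None)
E
```

```text
t 6.02 grasp [ 0.4639 -0.007   0.0985] jawang -1.4658 shift cm [-0.05  0.18  4.15] spin 0 F [ 0.9 -0.4  1.2] w 0.0118
```

View pics/c10.png

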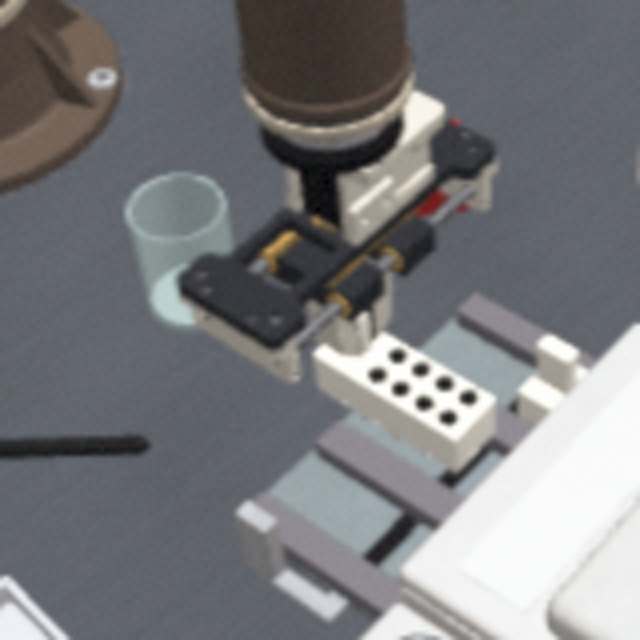

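Held level, eight dark holes confirmed, so this is spent2. I'll carry it to the tray.

```bash
python3 - <<'E'
from h import *
go([.455,-.286],.135,np.pi/2-.01)
print(P('t0',333,300),P('t0',330,318))
E
```

```text
t 6.02 grasp [ 0.4639 -0.007   0.0985] jawang -1.4658 shift cm [ -0.89 -27.9    3.65] spin -0.115 F [ 0.9 -0.4  1.2] w 0.0118
[ 0.31584087 -0.01733115  0.00563002] [ 0.27206654 -0.00791301  0.07776186]
```

{"api": "jog_arm", "payload": {
  "plan": [
    [0, 0, 2.5, 0],
    [0, -1.5, 4, 0],
    [-0.2, -5, 4, -0.02],
    [-0.4, -9, 4, -0.05],
    [-0.5, -13, 4, -0.08],
    [-0.7, -17, 4, -0.1],
    [-0.8, -21, 4, -0.115],
    [-0.89, -25, 4, -0.115]
  ]
}}

```text
time: 6.68
ee_pos: [0.4544, -0.2595, 0.2974]
ee_rot: [0.001, -0.703, 0.711, 0.001]
ft_force: [0.5, 0.2, -1.0]
width: 0.0117
```

```bash
python3 - <<'E'
from h import *
go([.455,-.286],.068,np.pi/2-.01)
E
```

```text
t 6.68 grasp [ 0.4546 -0.259   0.1384] jawang -1.5815 shift cm [ 0.04 -2.7  -7.04] spin 0.001 F [ 0.5  0.2 -1. ] w 0.0117
```

{"api": "jog_arm", "payload": {
  "plan": [
    [0, -2.7, 0, 0],
    [0, -2.7, -2, 0],
    [0, -2.7, -4.5, 0],
    [0, -2.7, -6.5, 0],
    [0, -2.7, -7.1, 0],
    [0, -2.7, -7.1, 0]
  ]
}}

```text
time: 7.18
ee_pos: [0.4538, -0.2862, 0.2249]
ee_rot: [0.001, -0.703, 0.711, 0.002]
ft_force: [0.2, 0.4, -2.0]
width: 0.0119
```

```bash
python3 - <<'E'
from h import *
go([.455,-.286],.066,np.pi/2-.01)
snap('scene','s4'); crop('s4',120,150,320,350,3,'c11')
E
```

```text
t 7.18 grasp [ 0.4535 -0.2855  0.0659] jawang -1.5816 shift cm [ 0.15 -0.05  0.01] spin 0.001 F [ 0.2  0.4 -2. ] w 0.0119
```

View pics/c11.png

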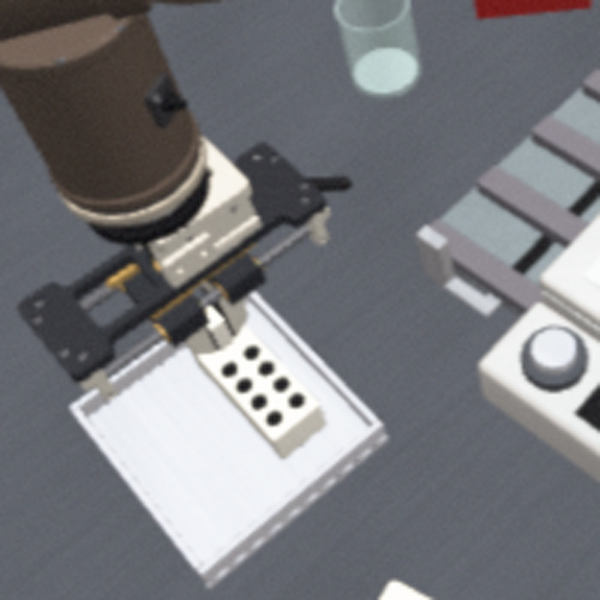

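The carrier is inside the tray, on its left half. I'll release and go back for spent1.

{"api": "jog_arm", "payload": {
  "plan": [
    [0, 0, -0.1, 0],
    [0, 0, -0.1, 0],
    [0, 0, -0.1, 0],
    [0, 0, 3, 0],
    [0, 0, 7, 0],
    [0, 0, 8, 0],
    [0, 2, 8, 0]
  ],
  "jaw": 0.55
}}

```text
time: 7.82
ee_pos: [0.4553, -0.2702, 0.3108]
ee_rot: [0.002, -0.702, 0.712, -0.004]
ft_force: [0.5, -0.2, 0.4]
width: 0.0411
```

```bash
python3 - <<'E'
from h import *
a=json.load(open('st.json'))[2]
go(S(-23,70),.12,a+np.pi/2)
E
```

```text
t 7.82 grasp [ 0.4565 -0.2706  0.1518] jawang -1.586 shift cm [ 9.88 34.56 -3.18] spin 0.121 F [ 0.5 -0.2  0.4] w 0.0411
```

{"api": "jog_arm", "payload": {
  "plan": [
    [0, 4, 0, 0.01],
    [1, 8, 0, 0.03],
    [2, 12, 0, 0.05],
    [3.5, 16, 0, 0.07],
    [5, 20, 0, 0.09],
    [6.5, 24, 0, 0.11],
    [8, 28, 0, 0.121],
    [9.5, 32, 0, 0.121]
  ]
}}

```text
time: 8.48
ee_pos: [0.549, 0.047, 0.3119]
ee_rot: [-0.003, 0.744, -0.668, 0.004]
ft_force: [0.8, -0.1, -0.1]
width: 0.0412
```

```bash
python3 - <<'E'
from h import *
a=json.load(open('st.json'))[2]
go(S(-23,70),.065,a+np.pi/2)
E
```

```text
t 8.48 grasp [0.5506 0.0468 0.1529] jawang -1.4644 shift cm [ 0.48  2.83 -8.79] spin -0.0 F [ 0.8 -0.1 -0.1] w 0.0412
```

{"api": "jog_arm", "payload": {
  "plan": [
    [0.48, 2.83, 0, 0],
    [0.48, 2.83, -2, 0],
    [0.48, 2.83, -4, 0],
    [0.48, 2.83, -6, 0],
    [0.48, 2.83, -6, 0]
  ]
}}

```text
time: 8.9
ee_pos: [0.5526, 0.0754, 0.2495]
ee_rot: [-0.001, 0.744, -0.668, 0.003]
ft_force: [-1.7, 0.6, -0.0]
width: 0.0413
```

```bash
python3 - <<'E'
from h import *
a=json.load(open('st.json'))[2]
go(S(-23,70),.065,a+np.pi/2)
E
```

```text
t 8.9 grasp [0.5537 0.075  0.0905] jawang -1.4635 shift cm [ 0.17  0.   -2.55] spin -0.001 F [-1.7  0.6 -0. ] w 0.0413
```

{"api": "jog_arm", "payload": {
  "plan": [
    [0.17, 0, -1, 0],
    [0.17, 0, -2.5, 0],
    [0.17, 0, -2.5, 0],
    [0.17, 0, -2.5, 0]
  ]
}}

```text
time: 9.23
ee_pos: [0.5545, 0.0752, 0.2249]
ee_rot: [-0.001, 0.744, -0.668, 0.003]
ft_force: [0.0, 0.7, 0.8]
width: 0.0413
```

{"api": "jog_arm", "payload": {
  "plan": [
    [0, 0, 0, 0],
    [0, 0, 0, 0],
    [0, 0, 0, 0],
    [0, 0, 0, 0],
    [0, 0, 0, 0]
  ],
  "jaw": 1
}}

```text
time: 9.65
ee_pos: [0.5546, 0.0753, 0.2254]
ee_rot: [-0.002, 0.744, -0.668, 0.003]
ft_force: [-0.3, 1.6, 1.4]
width: 0.0124
```

```bash
python3 - <<'E'
from h import *
a=json.load(open('st.json'))[2]
go(S(-123,70),.065,a+np.pi/2)
E
```

```text
t 9.65 grasp [0.5557 0.075  0.0664] jawang -1.4639 shift cm [-9.98 -1.05 -0.14] spin -0.001 F [-0.3  1.6  1.4] w 0.0124
```

{"api": "jog_arm", "payload": {
  "plan": [
    [-1, -0.1, 0.05, 0],
    [-3, -0.32, 0.1, 0],
    [-5, -0.53, 0.1, 0],
    [-7, -0.74, 0.1, 0],
    [-9, -0.95, 0.1, 0],
    [-9.9, -1.05, 0.2, 0],
    [-9.9, -1.05, 3, 0],
    [-9.9, -1.05, 6, 0]
  ]
}}

```text
time: 10.32
ee_pos: [0.454, 0.0645, 0.2849]
ee_rot: [0.0, 0.744, -0.668, 0.002]
ft_force: [1.2, 0.1, -1.2]
width: 0.0118
```

```bash
python3 - <<'E'
from h import *
go([.455,-.352],.14,np.pi/2-.01)
snap('scene','s5'); crop('s5',200,60,400,260,3,'c12')
E
```

```text
t 10.32 grasp [0.4544 0.064  0.1259] jawang -1.4634 shift cm [  0.06 -41.6    1.41] spin -0.117 F [ 1.2  0.1 -1.2] w 0.0118
```

View pics/c12.png

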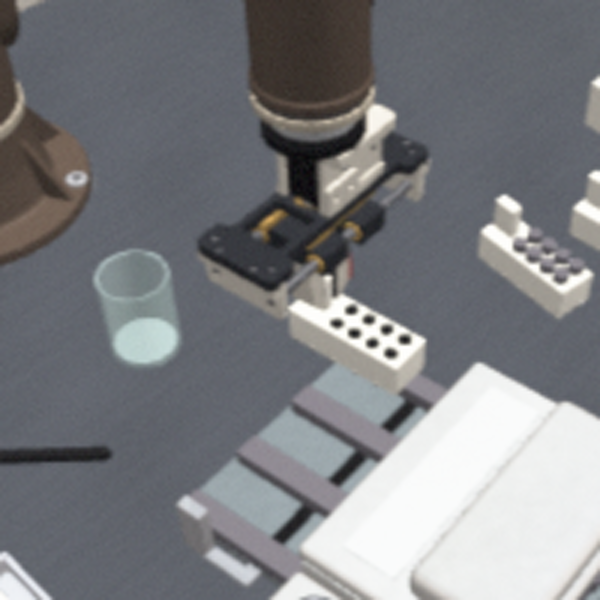

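{"api": "jog_arm", "payload": {
  "plan": [
    [0, -2, 2, 0],
    [0, -6, 2.5, -0.02],
    [0, -10, 2.5, -0.05],
    [0, -14, 2.5, -0.08],
    [0, -18, 2.5, -0.1],
    [0, -22, 2.5, -0.117],
    [0, -26, 2.5, -0.117],
    [0, -30, 2.5, -0.117]
  ]
}}

```text
time: 11.03
ee_pos: [0.4559, -0.2367, 0.3159]
ee_rot: [0.003, -0.704, 0.711, -0.005]
ft_force: [0.4, 1.0, -0.6]
width: 0.0119
```

```bash
python3 - <<'E'
from h import *
go([.455,-.352],.066,np.pi/2-.01)
E
```

```text
t 11.03 grasp [ 0.4578 -0.2372  0.157 ] jawang -1.5805 shift cm [ -0.28 -11.48  -9.1 ] spin -0.0 F [ 0.4  1.  -0.6] w 0.0119
```

{"api": "jog_arm", "payload": {
  "plan": [
    [0, -4, 0, 0],
    [-0.2, -8, 0, 0],
    [-0.28, -11.5, 0, 0],
    [-0.28, -11.5, -3, 0],
    [-0.28, -11.5, -6, 0],
    [-0.28, -11.5, -8.5, 0],
    [-0.28, -11.5, -9.1, 0],
    [-0.28, -11.5, -9.1, 0]
  ]
}}

```text
time: 11.7
ee_pos: [0.4526, -0.3517, 0.2245]
ee_rot: [0.003, -0.704, 0.711, -0.004]
ft_force: [0.6, 0.1, -1.4]
width: 0.0119
```

```bash
python3 - <<'E'
from h import *
go([.455,-.352],.066,np.pi/2-.01)
snap('scene','s6'); crop('s6',120,150,320,350,3,'c13')
E
```

```text
t 11.7 grasp [ 0.4542 -0.352   0.0655] jawang -1.5808 shift cm [ 0.08 -0.    0.05] spin -0.0 F [ 0.6  0.1 -1.4] w 0.0119
```

View pics/c13.png

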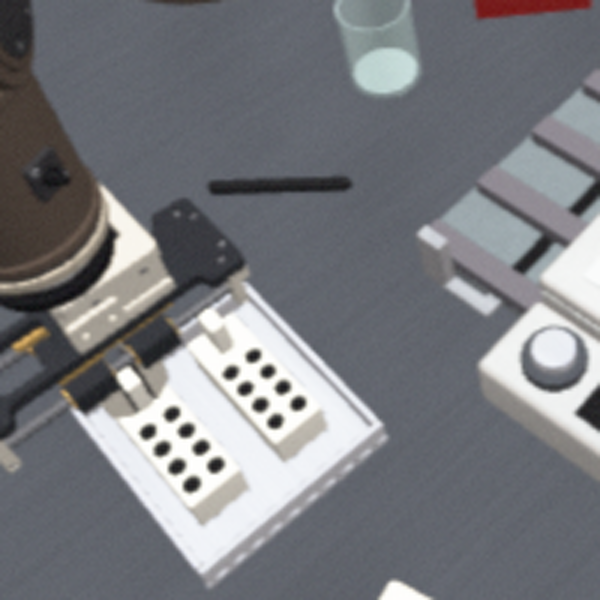

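Both empties lie side by side in the tray. Release, rise and head left.

{"api": "jog_arm", "payload": {
  "plan": [
    [0, 0, -0.1, 0],
    [0, 0, -0.1, 0],
    [0, 0, -0.1, 0],
    [0, 0, 3, 0],
    [0, 0, 7, 0],
    [0, 0, 10, 0],
    [0, 3, 13, 0],
    [0, 7, 14, 0]
  ],
  "jaw": 0.55
}}

```text
time: 12.42
ee_pos: [0.4532, -0.2848, 0.3694]
ee_rot: [0.004, -0.701, 0.713, -0.009]
ft_force: [1.1, 0.4, -0.0]
width: 0.0417
```

{"api": "jog_arm", "payload": {
  "plan": [
    [0, 4, 0, 0],
    [0, 8, 0, 0],
    [0, 12, 0, 0],
    [0, 16, 0, 0],
    [0, 20, 0, 0],
    [0, 24, 0, 0],
    [0, 28, 0, 0],
    [0, 32, 0, 0]
  ]
}}

```text
time: 13.08
ee_pos: [0.4527, 0.0371, 0.37]
ee_rot: [0.004, -0.701, 0.713, -0.009]
ft_force: [2.0, -0.6, -0.0]
width: 0.0415
```

```bash
python3 - <<'E'
from h import *
snap('top','t3')
go([.4607,.298],.16,np.pi/2-.13)
E
```

```text
t 13.13 grasp [0.4557 0.0447 0.2113] jawang -1.578 shift cm [ 0.5  25.33 -5.13] spin -0.123 F [0.5 8.9 1. ] w 0.042
```

View pics/t3.png

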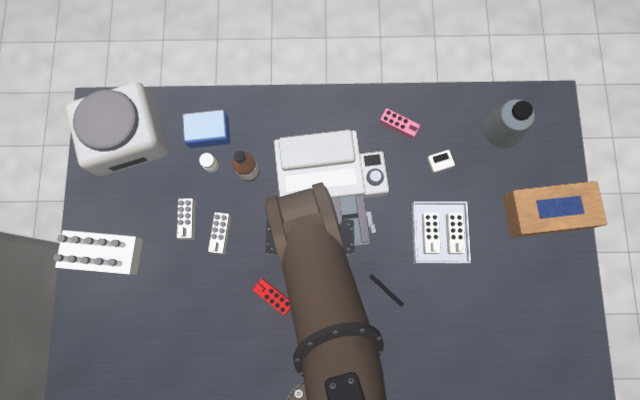

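```bash
cat >> h.py <<'E'
def fresh(tag,box):
    c=cloud(tag); u0,u1,v0,v1=box; s=c[v0:v1,u0:u1]
    for lo,hi in((.025,.05),(.055,.075)):
        q=s[(s[...,2]>lo)&(s[...,2]<hi)]; print(lo,len(q),cv2.minAreaRect(q[:,:2].astype(np.float32)) if len(q)>3 else '')
E
python3 - <<'E'
from h import *
fresh('t3',(172,198,190,245)); fresh('t3',(202,236,205,260))
E
```

```text
0.025 548 ((0.5414332747459412, 0.3875424861907959), (0.10977836698293686, 0.042690735310316086), 0.041114140301942825)
0.055 46 ((0.5018987059593201, 0.3857598304748535), (0.021847667172551155, 0.012104558758437634), 2.451970100402832)
0.025 544 ((0.5005814433097839, 0.2931235134601593), (0.041145484894514084, 0.11031752079725266), 82.4355697631836)
0.055 48 ((0.4608413875102997, 0.2984950542449951), (0.012722321785986423, 0.022773560136556625), 81.2058334350586)
```

{"api": "jog_arm", "payload": {
  "plan": [
    [0, 4, 0, -0.02],
    [0, 8, 0, -0.04],
    [0, 12, 0, -0.07],
    [0, 16, 0, -0.1],
    [0.2, 20, -1, -0.123],
    [0.5, 24, -3, -0.123],
    [0.5, 25.3, -5.1, -0.123],
    [0.5, 25.3, -7, -0.123]
  ]
}}

```text
time: 13.8
ee_pos: [0.4566, 0.3035, 0.2996]
ee_rot: [0.007, -0.662, 0.75, -0.007]
ft_force: [0.8, -0.3, 0.0]
width: 0.0416
```

```bash
python3 - <<'E'
from h import *
go([.4607,.298],.059,np.pi/2-.13)
snap('scene','s7'); crop('s7',320,60,480,220,4,'c14')
E
```

```text
t 13.8 grasp [0.4598 0.3033 0.1406] jawang -1.6948 shift cm [ 0.09 -0.53 -8.16] spin -0.006 F [ 0.8 -0.3  0. ] w 0.0416
```

View pics/c14.png

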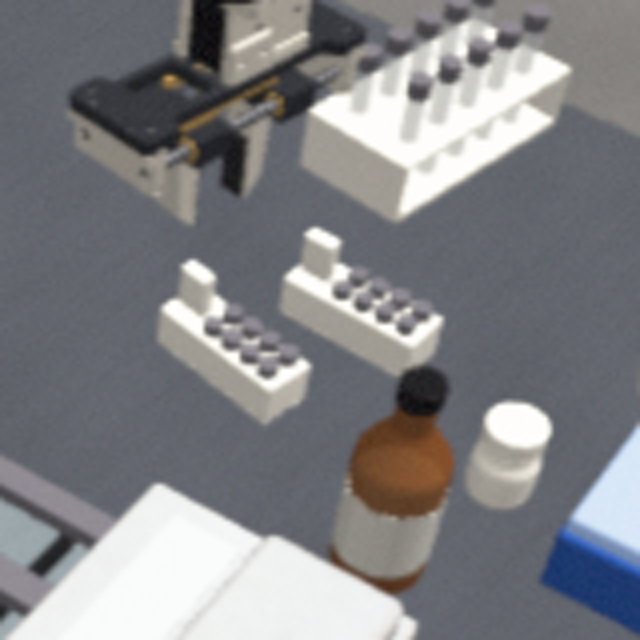

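Both capped carriers are unmoved, seen here at (235,340) and (360,300). I'll take the one nearer the station.

{"api": "jog_arm", "payload": {
  "plan": [
    [0.05, -0.5, -3, 0],
    [0.05, -0.5, -6, 0],
    [0.05, -0.5, -7.5, 0],
    [0.05, -0.5, -8.1, 0],
    [0.05, -0.5, -8.1, 0],
    [0.05, -0.5, -8.1, 0]
  ]
}}

```text
time: 14.35
ee_pos: [0.4571, 0.2949, 0.216]
ee_rot: [0.004, -0.661, 0.75, -0.008]
ft_force: [0.1, -0.3, 0.6]
width: 0.0413
```

```bash
python3 - <<'E'
from h import *
go([.4607,.298],.06,np.pi/2-.13)
snap('scene','s8'); crop('s8',320,60,480,220,4,'c15')
E
```

```text
t 14.35 grasp [0.4597 0.2939 0.057 ] jawang -1.6972 shift cm [0.1  0.41 0.3 ] spin -0.004 F [ 0.1 -0.3  0.6] w 0.0413
```

View pics/c15.png

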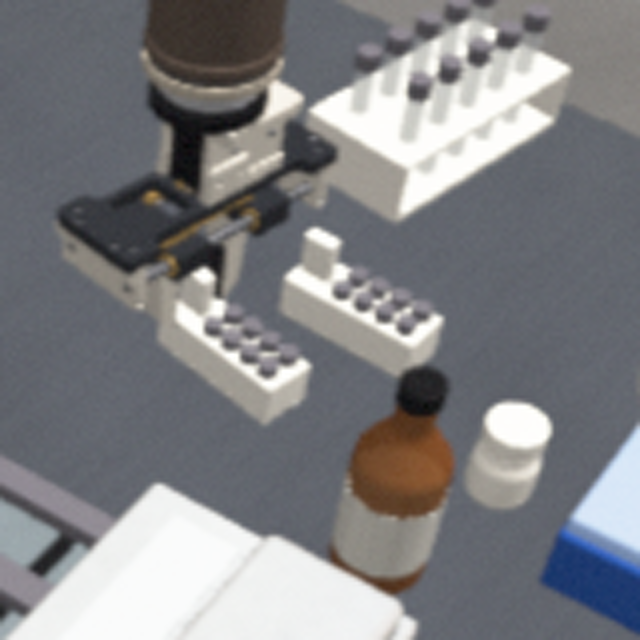

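Correct by y +0.4, z +0.2, then close.

{"api": "jog_arm", "payload": {
  "plan": [
    [0.1, 0.4, 0.25, 0],
    [0.1, 0.4, 0.25, 0],
    [0.1, 0.4, 0.25, 0]
  ]
}}

```text
time: 14.65
ee_pos: [0.4587, 0.2998, 0.2202]
ee_rot: [0.006, -0.661, 0.75, -0.008]
ft_force: [-0.6, -0.3, -0.4]
width: 0.0412
```

{"api": "jog_arm", "payload": {
  "plan": [
    [0, 0, 0, 0],
    [0, 0, 0, 0],
    [0, 0, 0, 0],
    [0, 0, 0, 0],
    [0, 0, 0, 0]
  ],
  "jaw": 1
}}

```text
time: 15.07
ee_pos: [0.4587, 0.2998, 0.2202]
ee_rot: [0.006, -0.661, 0.75, -0.008]
ft_force: [0.2, 0.5, 1.1]
width: 0.0125
```

{"api": "jog_arm", "payload": {
  "plan": [
    [0, 0, 1.5, 0],
    [0, 0, 3, 0],
    [0, 0, 5, 0],
    [0, 0, 6, 0]
  ]
}}

```text
time: 15.4
ee_pos: [0.4589, 0.3001, 0.2817]
ee_rot: [0.006, -0.661, 0.75, -0.008]
ft_force: [0.8, -0.1, -1.5]
width: 0.0118
```

```bash
python3 - <<'E'
from h import *
a=json.load(open('st.json'))[2]
go(S(-107,0),.12,a+np.pi/2)
snap('scene','s9'); crop('s9',320,60,480,220,4,'c16')
E
```

```text
t 15.4 grasp [0.462  0.2996 0.1228] jawang -1.6969 shift cm [  1.73 -30.31  -0.28] spin 0.232 F [ 0.8 -0.1 -1.5] w 0.0118
```

View pics/c16.png

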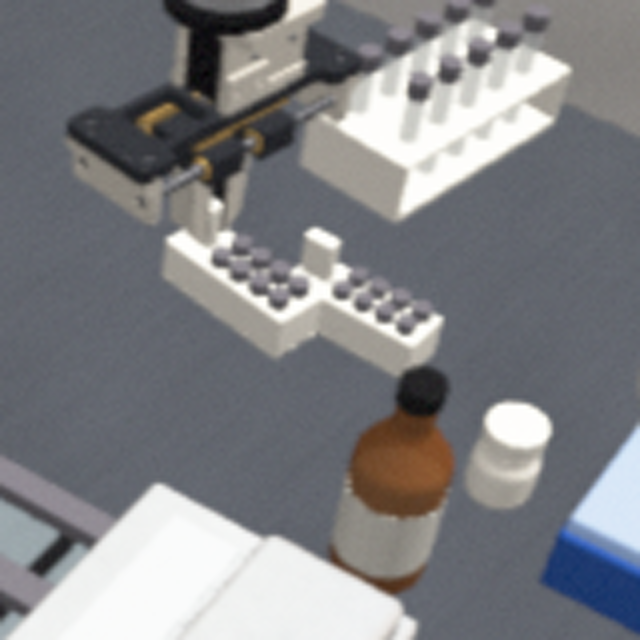

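Held level. Carry it above lane 2.

{"api": "jog_arm", "payload": {
  "plan": [
    [0, -4, 0, 0.03],
    [0, -8, 0, 0.06],
    [0.3, -12, 0, 0.1],
    [0.6, -16, 0, 0.14],
    [1, -20, 0, 0.18],
    [1.3, -24, 0, 0.21],
    [1.6, -28, 0, 0.232],
    [1.73, -30.3, 0, 0.232]
  ]
}}

```text
time: 16.12
ee_pos: [0.4761, -0.0074, 0.2821]
ee_rot: [-0.007, 0.743, -0.67, 0.007]
ft_force: [0.7, -0.6, -1.3]
width: 0.0115
```

{"api": "jog_arm", "payload": {
  "plan": [
    [0, 0, 0, 0],
    [0, 0, 0, 0]
  ]
}}

```text
time: 16.28
ee_pos: [0.4757, -0.0096, 0.2813]
ee_rot: [-0.007, 0.741, -0.671, 0.007]
ft_force: [0.6, 1.2, -1.1]
width: 0.0117
```

```bash
python3 - <<'E'
from h import *
a=json.load(open('st.json'))[2]
go(S(-107,0),.12,a+np.pi/2)
snap('scene','s10'); crop('s10',230,120,390,270,5,'c17');snap('top','t4'); crop('t4',250,150,410,270,5,'c18')
E
```

```text
t 16.28 grasp [ 0.4787 -0.0095  0.1224] jawang -1.4724 shift cm [ 0.06  0.6  -0.24] spin 0.008 F [ 0.6  1.2 -1.1] w 0.0117
```

View pics/c17.png

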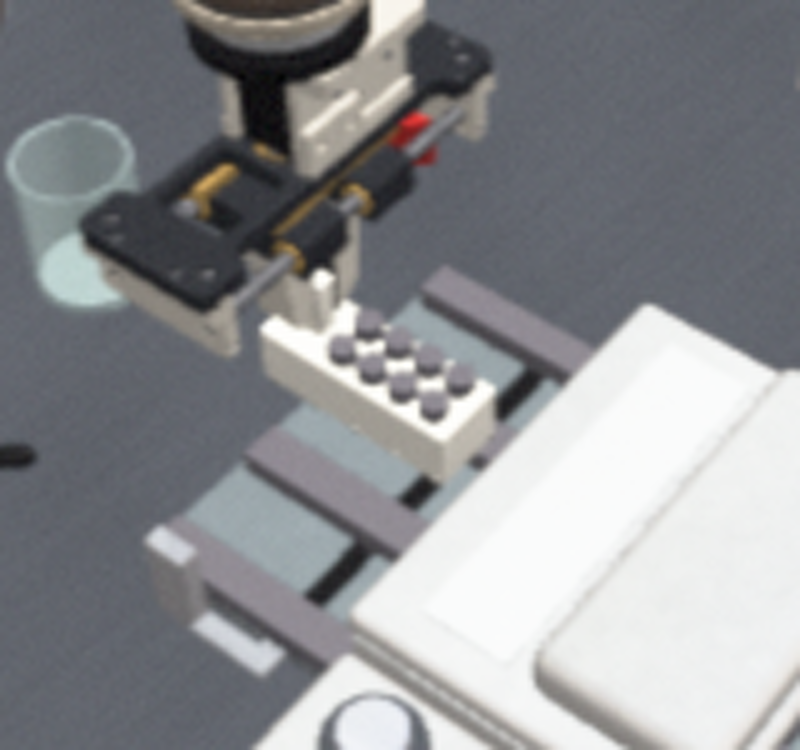

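{"api": "jog_arm", "payload": {
  "plan": [
    [0.06, 0.55, -1, 0.008],
    [0.06, 0.55, -2.5, 0.008],
    [0.06, 0.55, -3.2, 0.008],
    [0.06, 0.55, -3.2, 0.008],
    [0.06, 0.55, -3.2, 0.008]
  ]
}}

```text
time: 16.8
ee_pos: [0.4763, 0.0, 0.2492]
ee_rot: [-0.007, 0.746, -0.666, 0.006]
ft_force: [-0.5, -0.0, -1.9]
width: 0.0115
```

```bash
python3 - <<'E'
from h import *
a=json.load(open('st.json'))[2]
go(S(-107,0),.067,a+np.pi/2)
snap('scene','s11'); crop('s11',250,140,370,260,6,'c19')
E
```

```text
t 16.8 grasp [4.792e-01 4.000e-04 9.020e-02] jawang -1.4573 shift cm [ 0.01 -0.39 -2.32] spin -0.007 F [-0.5 -0.  -1.9] w 0.0115
```

View pics/c19.png

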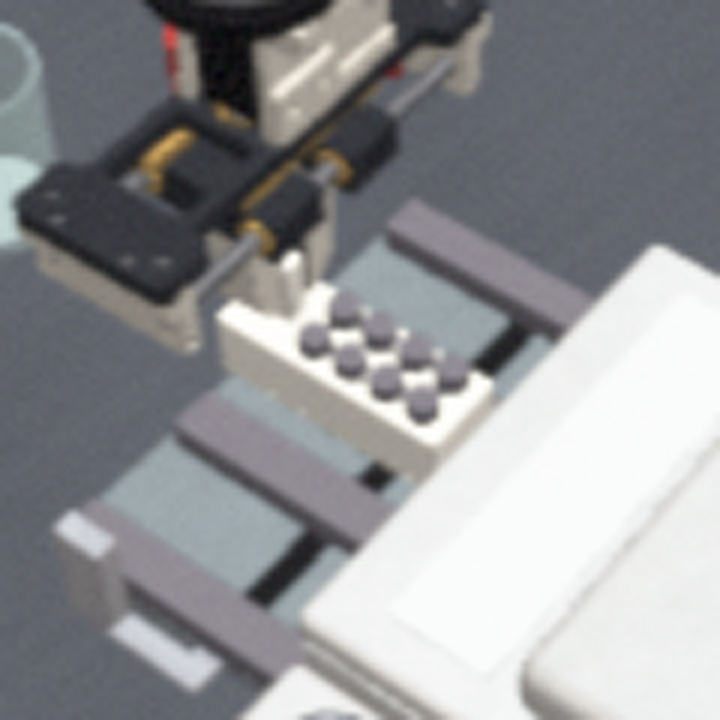

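{"api": "jog_arm", "payload": {
  "plan": [
    [0, -0.2, 0, -0.004],
    [0, -0.2, 0, -0.004],
    [0, -0.2, 0, -0.004],
    [0, -0.2, 0, -0.004]
  ]
}}

```text
time: 17.18
ee_pos: [0.4767, -0.0023, 0.25]
ee_rot: [-0.008, 0.744, -0.668, 0.007]
ft_force: [0.4, 0.4, -1.5]
width: 0.0117
```

```bash
python3 - <<'E'
from h import *
a=json.load(open('st.json'))[2]
go(S(-107,0),.067,a+np.pi/2)
E
```

```text
t 17.18 grasp [ 0.4798 -0.002   0.091 ] jawang -1.4622 shift cm [-0.06 -0.15 -2.4 ] spin -0.002 F [ 0.4  0.4 -1.5] w 0.0117
```

{"api": "jog_arm", "payload": {
  "plan": [
    [0, -0.15, -0.6, -0.002],
    [0, -0.15, -1.2, -0.002],
    [0, -0.15, -1.8, -0.002],
    [0, -0.15, -2.2, -0.002],
    [0, -0.15, -2.3, -0.002],
    [0, -0.15, -2.3, -0.002]
  ]
}}

```text
time: 17.68
ee_pos: [0.4764, -0.0038, 0.2264]
ee_rot: [-0.007, 0.744, -0.668, 0.006]
ft_force: [0.5, -0.1, -0.9]
width: 0.0118
```

```bash
python3 - <<'E'
from h import *
a=json.load(open('st.json'))[2]
go(S(-23,0),.067,a+np.pi/2)
snap('scene','s12'); crop('s12',250,140,370,260,6,'c20')
E
```

```text
t 17.68 grasp [ 0.4794 -0.0034  0.0674] jawang -1.464 shift cm [ 8.34  0.88 -0.04] spin -0.001 F [ 0.5 -0.1 -0.9] w 0.0118
```

View pics/c20.png

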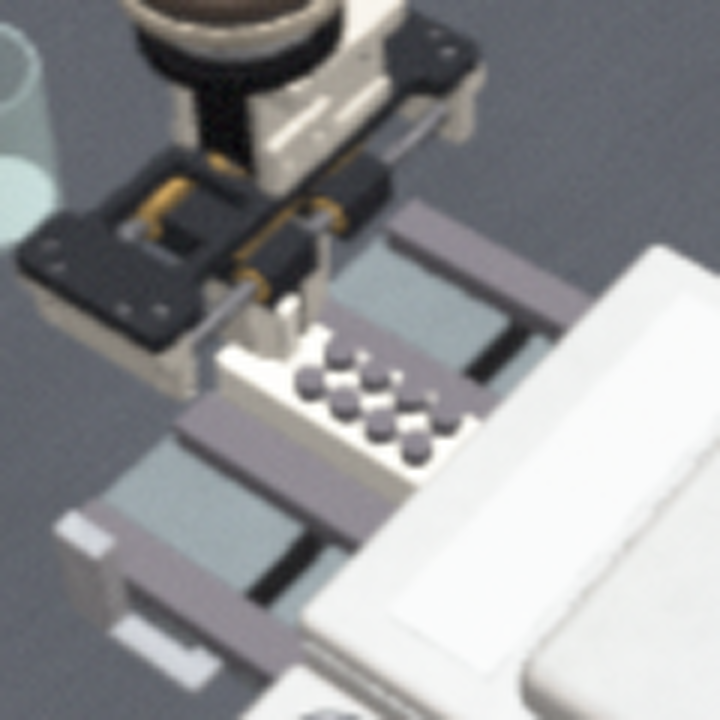

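The carrier is down between the ribs. Slide it in along station x: 8.35 cm forward, 0.88 cm sideways.

{"api": "jog_arm", "payload": {
  "plan": [
    [1, 0.11, 0, 0],
    [2.3, 0.25, 0, 0],
    [3.6, 0.38, 0, 0],
    [4.9, 0.52, 0, 0],
    [6.1, 0.65, 0, 0],
    [7, 0.74, 0, 0],
    [7.6, 0.81, 0, 0],
    [7.8, 0.83, 0, 0]
  ]
}}

```text
time: 18.4
ee_pos: [0.5557, 0.0047, 0.2268]
ee_rot: [-0.008, 0.744, -0.668, 0.007]
ft_force: [0.6, 0.7, -1.8]
width: 0.0114
```

```bash
python3 - <<'E'
from h import *
a=json.load(open('st.json'))[2]
go(S(-23,0),.067,a+np.pi/2)
E
```

```text
t 18.4 grasp [0.559  0.0052 0.0679] jawang -1.464 shift cm [ 0.38  0.03 -0.09] spin -0.001 F [ 0.6  0.7 -1.8] w 0.0114
```

{"api": "jog_arm", "payload": {
  "plan": [
    [0.2, 0.02, 0, 0],
    [0.4, 0.04, 0, 0],
    [0.5, 0.05, 0, 0],
    [0.6, 0.06, 0, 0],
    [0.7, 0.07, 0, 0]
  ]
}}

```text
time: 18.82
ee_pos: [0.5605, 0.0053, 0.2263]
ee_rot: [-0.006, 0.744, -0.668, 0.005]
ft_force: [-12.7, -1.0, 4.8]
width: 0.0115
```

```bash
python3 - <<'E'
from h import *
a=json.load(open('st.json'))[2]
go(S(-23,0),.067,a+np.pi/2)
E
```

```text
t 18.82 grasp [0.5629 0.0055 0.0673] jawang -1.4639 shift cm [-0.01 -0.01 -0.03] spin -0.001 F [-12.7  -1.    4.8] w 0.0115
```

There is 12.7 N of stop contact at the expected x. Release and rise.

{"api": "jog_arm", "payload": {
  "plan": [
    [0, 0, 0, 0],
    [0, 0, 0, 0],
    [0, 0, 0, 0],
    [0, 0, 0.5, 0],
    [0, 0, 3, 0],
    [0, 0, 6, 0],
    [0, 0, 9, 0],
    [-1, 3, 11, 0]
  ],
  "jaw": 0.55
}}

```text
time: 19.48
ee_pos: [0.5526, 0.0298, 0.3393]
ee_rot: [-0.006, 0.741, -0.671, 0.008]
ft_force: [2.2, -0.6, -0.3]
width: 0.0415
```

{"api": "jog_arm", "payload": {
  "plan": [
    [-1, 4, 0, 0],
    [-2, 8, 0, 0],
    [-3, 12, 0, 0],
    [-4, 16, 0, 0],
    [-5, 20, 0, 0],
    [-5, 23, 0, 0],
    [-5, 23, 0, 0]
  ]
}}

```text
time: 20.07
ee_pos: [0.5006, 0.2673, 0.3405]
ee_rot: [-0.008, 0.744, -0.668, 0.006]
ft_force: [-0.2, 0.1, 0.0]
width: 0.0415
```

```bash
python3 - <<'E'
from h import *
snap('top','t5'); crop('t5',160,140,400,290,3,'c21')
E
```

```text
(no output)
```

View pics/c21.png

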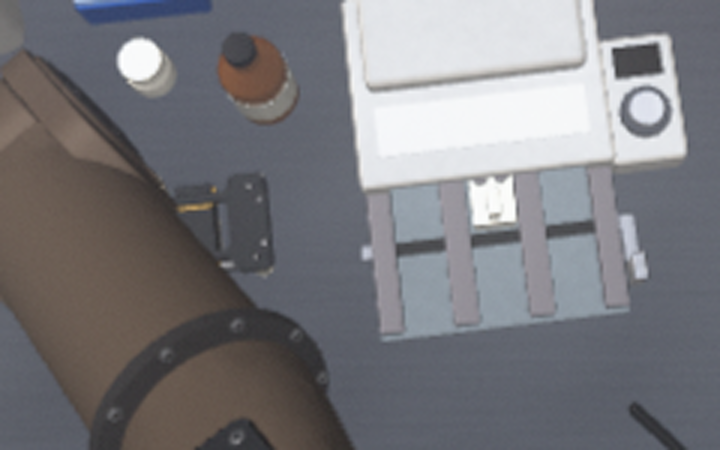

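Carrier home in lane 2, with its tail (493,226) clear of the gate slot. The other carrier is hidden by the arm, so I'll use the scene camera.

```bash
python3 - <<'E'
from h import *
snap('scene','s13'); crop('s13',320,60,480,220,4,'c22')
for t in('s0','s13'):
    c=cloud(t); s=c[110:175,380:445]
    m=(s[...,2]>.055)&(s[...,2]<.072)&(s[...,1]>.345)&(s[...,0]<.6)&(s[...,1]<.45); print(t,m.sum(),s[m][:,:3].mean(0),cv2.minAreaRect(s[m][:,:2].astype(np.float32)))
    m=(s[...,2]>.02)&(s[...,2]<.05)&(s[...,1]>.345)&(s[...,0]<.65)&(s[...,1]<.45); print(t,m.sum(),s[m][:,:3].mean(0),cv2.minAreaRect(s[m][:,:2].astype(np.float32)))
go([.502,.3863],.16,np.pi/2+.02)
E
```

```text
s0 51 [0.50424351 0.38879855 0.06317391] ((0.5028634667396545, 0.3914766311645508), (0.01660813018679619, 0.024094894528388977), 87.81078338623047)
s0 532 [0.54981616 0.3838448  0.0363765 ] ((0.5439528822898865, 0.3891942501068115), (0.11005612462759018, 0.04121025651693344), 0.6972192525863647)
s13 51 [0.5047034  0.38847472 0.06347561] ((0.5032826662063599, 0.3908440172672272), (0.023704517632722855, 0.01502268947660923), 0.3033140003681183)
s13 539 [0.54953928 0.38349419 0.03637983] ((0.5434036254882812, 0.38879451155662537), (0.11091791838407516, 0.044247306883335114), 2.1209285259246826)
t 20.17 grasp [0.5054 0.2612 0.1808] jawang -1.4694 shift cm [-0.34 12.51 -2.08] spin -0.081 F [ 0.9 -1.1 -0.4] w 0.0417
```

View pics/c22.png

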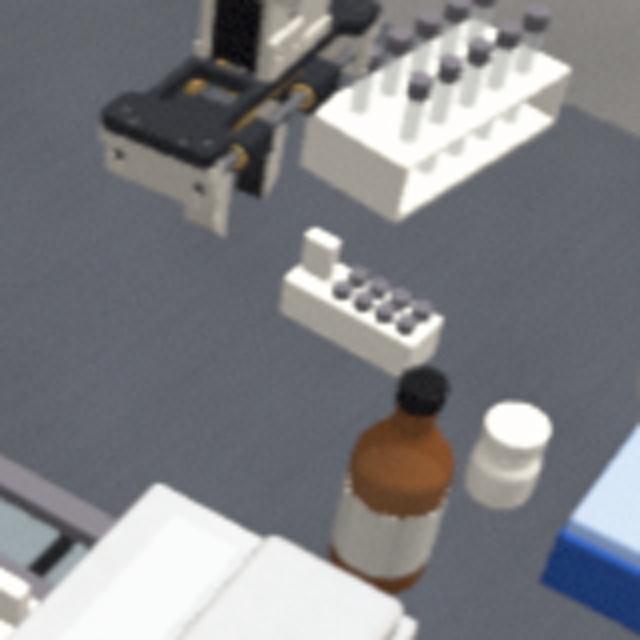

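```bash
python3 - <<'E'
from h import *
print(PZ('t0',142,238,.06),PZ('t0',135,272,0.0),P('t0',122,243),P('t0',130,255))
E
```

```text
[0.48509645 0.49180063 0.06      ] [0.39825179 0.5288466  0.        ] [0.47067072 0.53782768 0.07522856] [0.44065289 0.52335319 0.05403424]
```

{"api": "jog_arm", "payload": {
  "plan": [
    [-0.1, 4, 0, -0.02],
    [-0.2, 8, -1, -0.06],
    [-0.3, 12, -2, -0.085],
    [-0.3, 12.5, -3, -0.085],
    [-0.3, 12.5, -4, -0.085],
    [-0.3, 12.5, -4, -0.085]
  ]
}}

```text
time: 20.67
ee_pos: [0.4995, 0.3844, 0.2974]
ee_rot: [-0.004, 0.713, -0.701, 0.008]
ft_force: [0.8, -1.6, -0.2]
width: 0.0414
```

```bash
python3 - <<'E'
from h import *
go([.5023,.387],.061,np.pi/2+.015)
snap('scene','s14'); crop('s14',320,60,480,220,4,'c23')
E
```

```text
t 20.67 grasp [0.5023 0.3834 0.1385] jawang -1.5551 shift cm [ 0.    0.36 -7.75] spin -0.001 F [ 0.8 -1.6 -0.2] w 0.0414
```

View pics/c23.png

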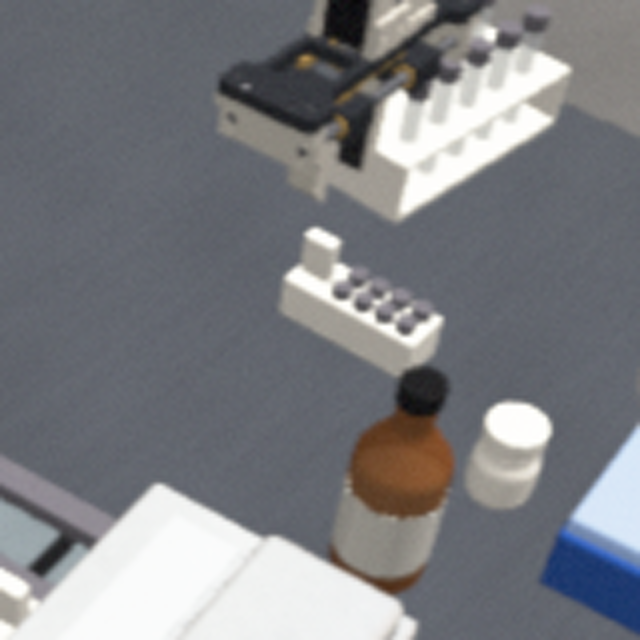

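{"api": "jog_arm", "payload": {
  "plan": [
    [0, 0.3, -3, 0],
    [0, 0.3, -5.5, 0],
    [0, 0.3, -7, 0],
    [0, 0.3, -7.6, 0],
    [0, 0.3, -7.6, 0],
    [0, 0.3, -7.6, 0]
  ]
}}

```text
time: 21.22
ee_pos: [0.5009, 0.3859, 0.2236]
ee_rot: [-0.005, 0.712, -0.703, 0.009]
ft_force: [-0.8, 0.2, 1.5]
width: 0.0411
```

```bash
python3 - <<'E'
from h import *
go([.5023,.387],.061,np.pi/2+.015)
snap('scene','s15'); crop('s15',320,60,480,220,4,'c24')
E
```

```text
t 21.22 grasp [0.504  0.385  0.0646] jawang -1.5581 shift cm [-0.17  0.2  -0.36] spin 0.002 F [-0.8  0.2  1.5] w 0.0411
```

View pics/c24.png

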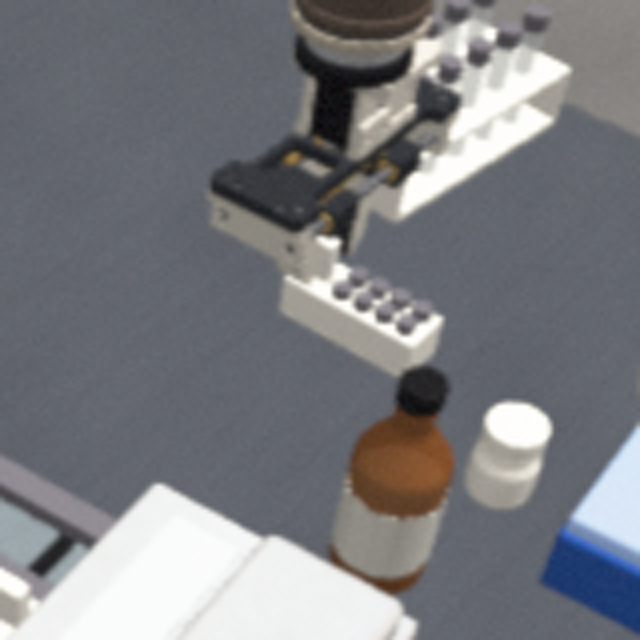

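{"api": "jog_arm", "payload": {
  "plan": [
    [-0.15, 0.2, -0.35, 0],
    [-0.15, 0.2, -0.35, 0],
    [-0.15, 0.2, -0.35, 0]
  ]
}}

```text
time: 21.52
ee_pos: [0.4995, 0.3887, 0.2213]
ee_rot: [-0.006, 0.712, -0.702, 0.009]
ft_force: [0.6, -0.3, 0.3]
width: 0.0416
```

{"api": "jog_arm", "payload": {
  "plan": [
    [0, 0, 0, 0],
    [0, 0, 0, 0],
    [0, 0, 0, 0],
    [0, 0, 0, 0],
    [0, 0, 0, 0]
  ],
  "jaw": 1
}}

```text
time: 21.93
ee_pos: [0.4994, 0.3888, 0.2214]
ee_rot: [-0.006, 0.712, -0.702, 0.009]
ft_force: [-0.3, 0.6, -0.9]
width: 0.0126
```

{"api": "jog_arm", "payload": {
  "plan": [
    [0, 0, 1.5, 0],
    [0, 0, 3, 0],
    [0, 0, 5, 0],
    [0, 0, 6.5, 0]
  ]
}}

```text
time: 22.27
ee_pos: [0.4994, 0.3888, 0.2873]
ee_rot: [-0.006, 0.712, -0.702, 0.009]
ft_force: [-0.0, -1.2, -1.3]
width: 0.0118
```

```bash
python3 - <<'E'
from h import *
a=json.load(open('st.json'))[2]
go(S(-107,70),.125,a+np.pi/2)
snap('scene','s16'); crop('s16',320,60,480,220,4,'c25')
E
```

```text
t 22.27 grasp [0.5027 0.3883 0.1284] jawang -1.5573 shift cm [ -3.09 -32.21  -0.34] spin 0.093 F [-0.  -1.2 -1.3] w 0.0118
```

View pics/c25.png

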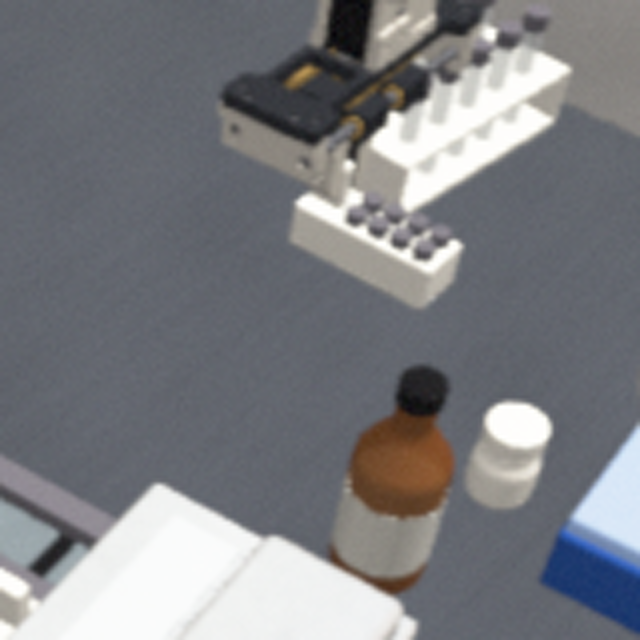

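Held. I'll move x back first to stay clear of the bottle, then go to lane 1.

{"api": "jog_arm", "payload": {
  "plan": [
    [-2, -3, 0, 0.01],
    [-3, -7, 0, 0.03],
    [-3.09, -11, 0, 0.05],
    [-3.09, -15, 0, 0.07],
    [-3.09, -19, 0, 0.093],
    [-3.09, -23, 0, 0.093],
    [-3.09, -27, 0, 0.093],
    [-3.09, -31, 0, 0.093]
  ]
}}

```text
time: 22.98
ee_pos: [0.4686, 0.0776, 0.2901]
ee_rot: [-0.009, 0.744, -0.668, 0.008]
ft_force: [0.6, -0.3, -1.7]
width: 0.012
```

{"api": "jog_arm", "payload": {
  "plan": [
    [0, 0, 0, 0],
    [0, 0, 0, 0],
    [0, 0, 0, 0]
  ]
}}

```text
time: 23.23
ee_pos: [0.4686, 0.0776, 0.29]
ee_rot: [-0.009, 0.743, -0.669, 0.008]
ft_force: [-0.5, 1.2, -0.4]
width: 0.0116
```

```bash
python3 - <<'E'
from h import *
a=json.load(open('st.json'))[2]
go(S(-107,70),.092,a+np.pi/2)
E
```

```text
t 23.23 grasp [0.4724 0.0779 0.1311] jawang -1.4652 shift cm [-0.05 -1.18 -3.91] spin 0.001 F [-0.5  1.2 -0.4] w 0.0116
```

{"api": "jog_arm", "payload": {
  "plan": [
    [-0.05, -0.6, -1, 0],
    [-0.05, -1.2, -2.5, 0],
    [-0.05, -1.2, -3.7, 0],
    [-0.05, -1.2, -3.9, 0],
    [-0.05, -1.2, -3.9, 0],
    [-0.05, -1.2, -3.9, 0]
  ]
}}

```text
time: 23.73
ee_pos: [0.4683, 0.067, 0.2514]
ee_rot: [-0.009, 0.744, -0.668, 0.008]
ft_force: [0.0, 0.1, -0.6]
width: 0.0113
```

```bash
python3 - <<'E'
from h import *
a=json.load(open('st.json'))[2]
go(S(-107,70),.068,a+np.pi/2)
snap('scene','s17'); crop('s17',270,120,390,240,6,'c26')
E
```

```text
t 23.73 grasp [0.4721 0.0674 0.0924] jawang -1.4631 shift cm [-0.02 -0.12 -2.44] spin -0.002 F [ 0.   0.1 -0.6] w 0.0113
```

View pics/c26.png

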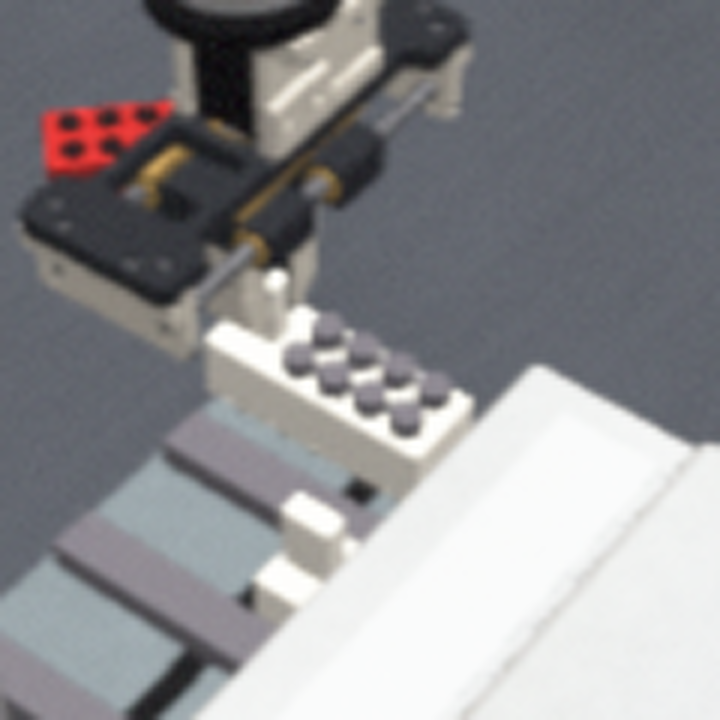

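{"api": "jog_arm", "payload": {
  "plan": [
    [0, -0.12, -0.6, -0.002],
    [0, -0.12, -1.2, -0.002],
    [0, -0.12, -1.8, -0.002],
    [0, -0.12, -2.2, -0.002],
    [0, -0.12, -2.35, -0.002],
    [0, -0.12, -2.35, -0.002]
  ]
}}

```text
time: 24.28
ee_pos: [0.4682, 0.0655, 0.2275]
ee_rot: [-0.009, 0.743, -0.669, 0.008]
ft_force: [0.7, 0.4, -1.4]
width: 0.0113
```

```bash
python3 - <<'E'
from h import *
a=json.load(open('st.json'))[2]
go(S(-23,70),.068,a+np.pi/2)
snap('scene','s18'); crop('s18',270,120,390,240,6,'c27')
E
```

```text
t 24.28 grasp [0.4719 0.0658 0.0686] jawang -1.4655 shift cm [ 8.34  0.92 -0.06] spin 0.001 F [ 0.7  0.4 -1.4] w 0.0113
```

View pics/c27.png

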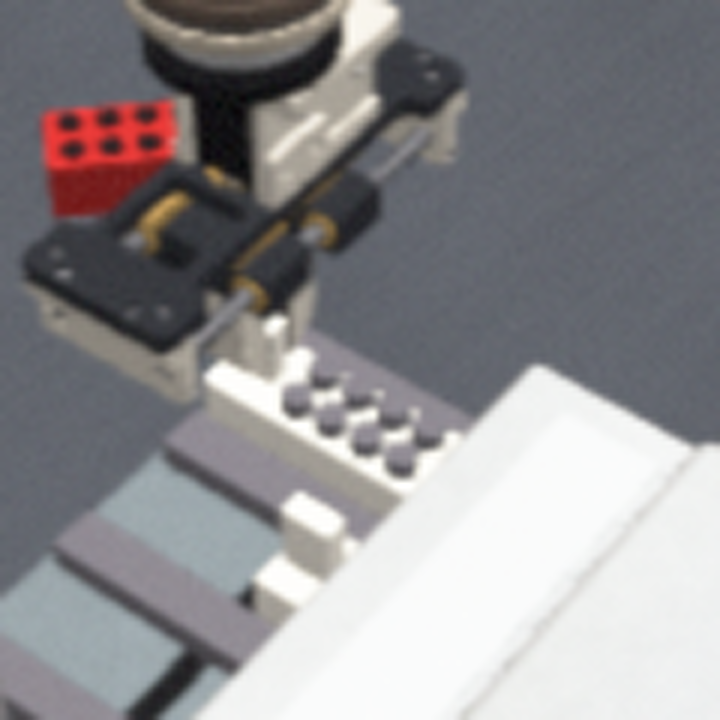

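Seated in lane 1. Slide it in.

{"api": "jog_arm", "payload": {
  "plan": [
    [1, 0.11, 0, 0],
    [2.3, 0.25, 0, 0],
    [3.6, 0.39, 0, 0],
    [4.9, 0.53, 0, 0],
    [6.1, 0.66, 0, 0],
    [7, 0.76, 0, 0],
    [7.6, 0.83, 0, 0],
    [7.8, 0.86, 0, 0]
  ]
}}

```text
time: 25.0
ee_pos: [0.5474, 0.0742, 0.2279]
ee_rot: [-0.009, 0.743, -0.669, 0.008]
ft_force: [-0.1, 0.4, -2.0]
width: 0.012
```

{"api": "jog_arm", "payload": {
  "plan": [
    [0.2, 0.02, 0, 0],
    [0.4, 0.04, 0, 0],
    [0.55, 0.05, 0, 0],
    [0.7, 0.07, 0, 0],
    [0.8, 0.08, 0, 0]
  ]
}}

```text
time: 25.42
ee_pos: [0.5523, 0.0748, 0.2271]
ee_rot: [-0.006, 0.743, -0.669, 0.006]
ft_force: [-17.1, -0.2, 10.8]
width: 0.0118
```

```bash
python3 - <<'E'
from h import *
a=json.load(open('st.json'))[2]
go(S(-23,70),.068,a+np.pi/2)
E
```

```text
t 25.42 grasp [0.5551 0.0749 0.0682] jawang -1.4652 shift cm [ 0.03  0.01 -0.02] spin 0.001 F [-17.1  -0.2  10.8] w 0.0118
```

Stop contact at 17 N. Release, rise, and move away to look.

{"api": "jog_arm", "payload": {
  "plan": [
    [0, 0, 0, 0],
    [0, 0, 0, 0],
    [0, 0, 0, 0],
    [0, 0, 0.5, 0],
    [0, 0, 3, 0],
    [0, 0, 6, 0],
    [0, 0, 9, 0],
    [-1, -3, 10, 0]
  ],
  "jaw": 0.5
}}

```text
time: 26.08
ee_pos: [0.5446, 0.0507, 0.3323]
ee_rot: [-0.011, 0.746, -0.666, 0.008]
ft_force: [2.0, 0.9, 0.1]
width: 0.0455
```

{"api": "jog_arm", "payload": {
  "plan": [
    [-1, -4, 0, 0],
    [-2, -8, 0, 0],
    [-3, -12, 0, 0],
    [-4, -16, 0, 0],
    [-4.5, -20, 0, 0],
    [-4.5, -24, 0, 0],
    [-4.5, -28, 0, 0],
    [-4.5, -28, 0, 0]
  ]
}}

```text
time: 26.75
ee_pos: [0.4982, -0.2386, 0.3328]
ee_rot: [-0.009, 0.742, -0.67, 0.01]
ft_force: [-0.3, -1.2, -0.4]
width: 0.0462
```

```bash
python3 - <<'E'
from h import *
a=json.load(open('st.json'))[2]
go(S(-95,-125),.10,a+np.pi/2)
snap('top','t6'); crop('t6',265,140,395,260,5,'c28'); snap('scene','s19'); crop('s19',220,140,420,300,4,'c29')
E
```

```text
t 26.75 grasp [ 0.5024 -0.2384  0.1739] jawang -1.4687 shift cm [ 0.2  11.19 -7.39] spin 0.004 F [-0.3 -1.2 -0.4] w 0.0462
```

View pics/c28.png

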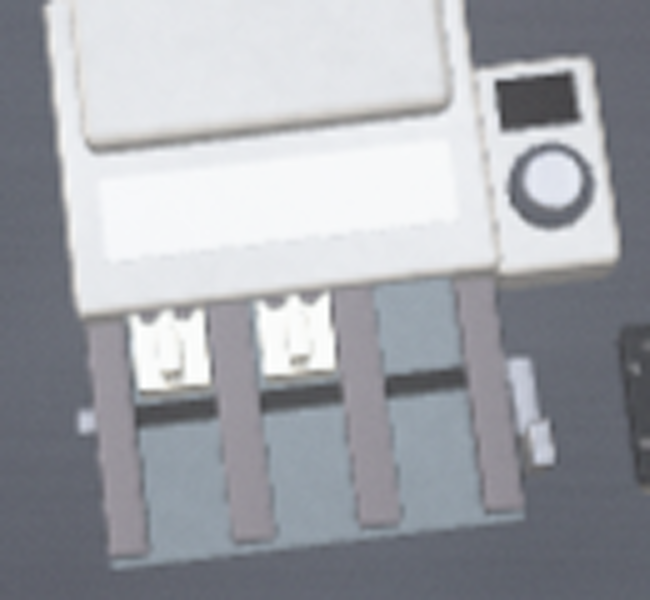

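View pics/c29.png

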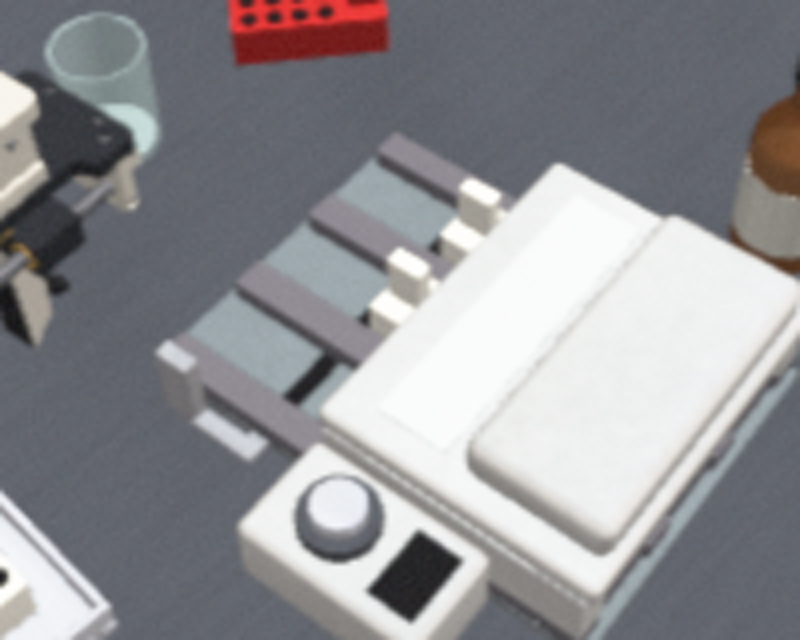

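Both tails sit clear of the slot, at (170,390) and (297,375), as the empties did. Next, close the gate.

{"api": "jog_arm", "payload": {
  "plan": [
    [0, 3, 0, 0],
    [0, 7, -1, 0.004],
    [0.1, 10.5, -3, 0.004],
    [0.1, 11.2, -5, 0.004],
    [0.1, 11.2, -7.4, 0.004],
    [0.1, 11.2, -7.4, 0.004],
    [0.1, 11.2, -7.4, 0.004]
  ]
}}

```text
time: 27.43
ee_pos: [0.5, -0.1183, 0.2584]
ee_rot: [-0.011, 0.746, -0.665, 0.007]
ft_force: [-0.4, -1.1, 0.3]
width: 0.0458
```

```bash
python3 - <<'E'
from h import *
a=json.load(open('st.json'))[2]
go([.503,-.1255],.048,a+np.pi/2)
E
```

```text
t 27.43 grasp [ 0.5039 -0.1172  0.0994] jawang -1.4561 shift cm [-0.09 -0.83 -5.14] spin -0.009 F [-0.4 -1.1  0.3] w 0.0458
```

{"api": "jog_arm", "payload": {
  "plan": [
    [-0.1, -0.7, 0, -0.006],
    [-0.1, -0.7, 0, -0.006],
    [-0.1, -0.7, 0, -0.006]
  ]
}}

```text
time: 27.68
ee_pos: [0.4994, -0.1263, 0.2596]
ee_rot: [-0.011, 0.744, -0.668, 0.008]
ft_force: [-0.0, 0.6, 0.8]
width: 0.0459
```

```bash
python3 - <<'E'
from h import *
a=json.load(open('st.json'))[2]
go([.503,-.1255],.048,a+np.pi/2)
E
```

```text
t 27.68 grasp [ 0.5036 -0.1254  0.1007] jawang -1.4639 shift cm [-0.06 -0.01 -5.27] spin -0.001 F [-0.   0.6  0.8] w 0.0459
```

{"api": "jog_arm", "payload": {
  "plan": [
    [0, 0, -2, 0],
    [0, 0, -4, 0],
    [0, 0, -5.2, 0],
    [0, 0, -5.2, 0],
    [0, 0, -5.2, 0]
  ]
}}

```text
time: 28.1
ee_pos: [0.4994, -0.1265, 0.208]
ee_rot: [-0.011, 0.744, -0.668, 0.008]
ft_force: [-0.5, 0.1, 1.2]
width: 0.0456
```

{"api": "jog_arm", "payload": {
  "plan": [
    [0, 0, 0, 0],
    [0, 0, 0, 0],
    [0, 0, 0, 0],
    [0, 0, 0, 0],
    [0, 0, 0, 0]
  ],
  "jaw": 1
}}

```text
time: 28.52
ee_pos: [0.4996, -0.1265, 0.2084]
ee_rot: [-0.011, 0.744, -0.668, 0.008]
ft_force: [-0.2, 0.2, -0.7]
width: 0.017
```

{"api": "jog_arm", "payload": {
  "plan": [
    [0.05, -0.5, 0, 0],
    [0.11, -1, 0, 0],
    [0.17, -1.6, 0, 0],
    [0.23, -2.2, 0, 0],
    [0.3, -2.8, 0, 0],
    [0.36, -3.3, 0, 0],
    [0.38, -3.6, 0, 0],
    [0.38, -3.7, 0, 0]
  ]
}}

```text
time: 29.18
ee_pos: [0.5034, -0.1615, 0.2084]
ee_rot: [-0.012, 0.744, -0.668, 0.007]
ft_force: [-2.8, 14.8, 5.4]
width: 0.0115
```

```bash
python3 - <<'E'
from h import *
a=json.load(open('st.json'))[2]
go(S(-95,-160),.048,a+np.pi/2)
E
```

```text
t 29.18 grasp [ 0.5076 -0.1601  0.0495] jawang -1.4626 shift cm [ 0.05 -0.12 -0.15] spin -0.002 F [-2.8 14.8  5.4] w 0.0115
```

Back at the first locked position with 15 N against its stop. Release and check.

{"api": "jog_arm", "payload": {
  "plan": [
    [0, 0, 0, 0],
    [0, 0, 0, 0],
    [0, 0, 0, 0],
    [0, 0, 0, 0],
    [0, 0, 4, 0],
    [0, 0, 8, 0],
    [-1, -3, 10, 0],
    [-2, -7, 10, 0]
  ],
  "jaw": 0.5
}}

```text
time: 29.85
ee_pos: [0.4859, -0.2295, 0.3136]
ee_rot: [-0.014, 0.746, -0.665, 0.011]
ft_force: [1.3, -1.3, -0.0]
width: 0.0461
```

{"api": "jog_arm", "payload": {
  "plan": [
    [-1, -4, 0, 0],
    [-2, -8, 0, 0],
    [-2, -8, 0, 0]
  ],
  "jaw": 1
}}

```text
time: 30.1
ee_pos: [0.4621, -0.3191, 0.3138]
ee_rot: [-0.012, 0.742, -0.67, 0.012]
ft_force: [0.1, -0.7, -0.6]
width: 0.0307
```

```bash
python3 - <<'E'
from h import *
a=json.load(open('st.json'))
print('button',S(a[3],-150))
snap('top','t7'); crop('t7',265,140,395,260,5,'c30')
c=cloud('t7'); s=c[155:195,360:392]; m=(s[...,2]>.066)&(s[...,2]<.085)&(s[...,1]<-.11);q=s[m];print(len(q),q[:,:3].mean(0),cv2.minAreaRect(q[:,:2].astype(np.float32)))
go(S(a[3],-150),.125,None)
E
```

```text
button [ 0.64730732 -0.13642218]
118 [ 0.64350958 -0.13654901  0.07183977] ((0.6422582864761353, -0.1341884434223175), (0.037654634565114975, 0.03978532925248146), 4.629331588745117)
t 30.15 grasp [ 0.4688 -0.3144  0.1546] jawang -1.4653 shift cm [17.85 17.8  -2.96] spin 0 F [0.1 0.7 0.2] w 0.0261
```

View pics/c30.png

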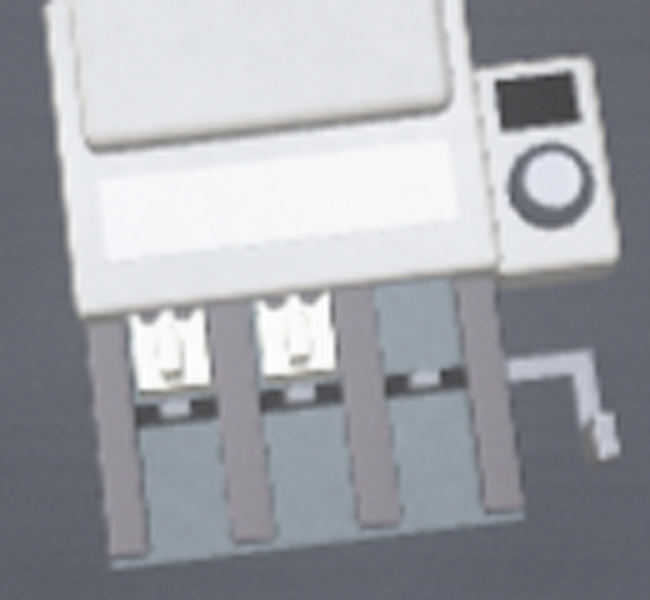

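View pics/t7.png

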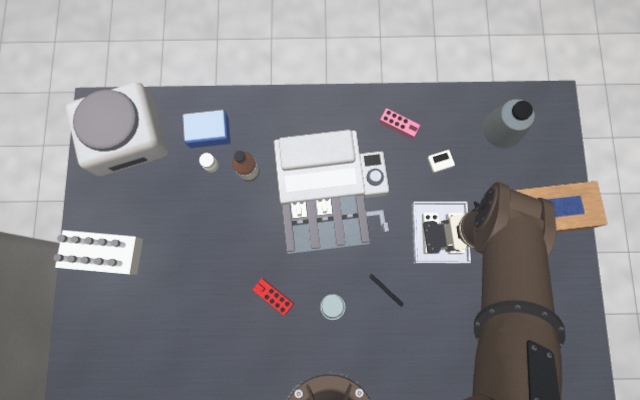

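The gate tabs stand behind both carriers again, at (175,408) and (300,392), with the third at (425,378). Next is the button, with closed fingertips.

{"api": "jog_arm", "payload": {
  "plan": [
    [2, 2, 1, 0],
    [4.5, 4.5, 2, 0],
    [7, 7, 2, 0],
    [9.5, 9.5, 2, 0],
    [12, 12, 2, 0],
    [14.5, 14.5, 1, 0],
    [16.5, 16.5, -1, 0],
    [17.85, 17.8, -3, 0]
  ]
}}

```text
time: 30.82
ee_pos: [0.6441, -0.1328, 0.2835]
ee_rot: [-0.014, 0.744, -0.667, 0.012]
ft_force: [0.5, -0.7, -0.6]
width: 0.0003
```

{"api": "jog_arm", "payload": {
  "plan": [
    [0, 0, 0, 0],
    [0, 0, 0, 0],
    [0, 0, 0, 0]
  ]
}}

```text
time: 31.07
ee_pos: [0.6439, -0.1331, 0.2839]
ee_rot: [-0.014, 0.745, -0.667, 0.012]
ft_force: [-0.3, -0.2, -0.5]
width: 0.0002
```

```bash
python3 - <<'E'
from h import *
go([.6465,-.1365],.091,None)
snap('scene','s20'); crop('s20',240,180,380,310,5,'c31')
E
```

```text
t 31.07 grasp [ 0.6496 -0.1322  0.125 ] jawang -1.4615 shift cm [-0.31 -0.43 -3.4 ] spin 0 F [-0.3 -0.2 -0.5] w 0.0002
```

View pics/c31.png

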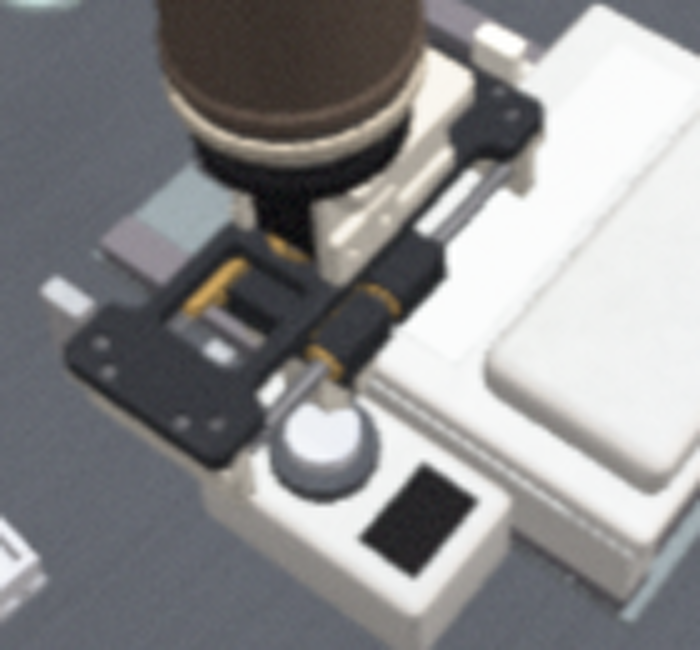

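{"api": "jog_arm", "payload": {
  "plan": [
    [-0.3, -0.4, -1.2, 0],
    [-0.3, -0.4, -2.4, 0],
    [-0.3, -0.4, -3.1, 0],
    [-0.3, -0.4, -3.1, 0]
  ]
}}

```text
time: 31.45
ee_pos: [0.6395, -0.1389, 0.2511]
ee_rot: [-0.013, 0.744, -0.668, 0.011]
ft_force: [-0.7, 0.2, -0.4]
width: 0.0004
```

```bash
python3 - <<'E'
from h import *
go([.6465,-.1365],.085,None)
E
```

```text
t 31.45 grasp [ 0.6448 -0.1381  0.0922] jawang -1.4643 shift cm [ 0.17  0.16 -0.72] spin 0 F [-0.7  0.2 -0.4] w 0.0004
```

{"api": "jog_arm", "payload": {
  "plan": [
    [0.1, 0.1, -0.3, 0],
    [0.1, 0.1, -0.6, 0],
    [0.1, 0.1, -0.8, 0],
    [0.1, 0.1, -0.9, 0],
    [0.1, 0.1, -0.9, 0]
  ]
}}

```text
time: 31.87
ee_pos: [0.6404, -0.1382, 0.2441]
ee_rot: [-0.013, 0.744, -0.668, 0.012]
ft_force: [-8.2, -0.5, 16.8]
width: 0.001
```

```bash
python3 - <<'E'
from h import *
go([.6465,-.1365],.085,None)
E
```

```text
t 31.87 grasp [ 0.6459 -0.1377  0.0852] jawang -1.4646 shift cm [ 0.06  0.12 -0.02] spin 0 F [-8.2 -0.5 16.8] w 0.001
```

Bottomed: 16.8 N against the 5 N spring, tip at about 66 mm, which is 6 mm of travel. Now up and away.

{"api": "jog_arm", "payload": {
  "plan": [
    [0, 0, 0, 0],
    [0, 0, 1, 0],
    [0, 0, 3, 0],
    [0, 0, 6, 0],
    [0, 0, 9, 0],
    [-2, -3, 10, 0],
    [-4, -7, 10, 0],
    [-4, -7, 10, 0]
  ]
}}

```text
time: 32.53
ee_pos: [0.5974, -0.2162, 0.3455]
ee_rot: [-0.01, 0.741, -0.672, 0.014]
ft_force: [-0.4, -2.5, -1.6]
width: 0.0008
```

{"api": "jog_arm", "payload": {
  "plan": [
    [-3, -3, 1, 0],
    [-6, -6, 2, 0],
    [-9, -8, 3, 0],
    [-12, -10, 4, 0],
    [-15, -12, 4, 0],
    [-18, -14, 4, 0],
    [-18, -16, 4, 0],
    [-18, -18, 4, 0]
  ]
}}

```text
time: 33.2
ee_pos: [0.4152, -0.3976, 0.3862]
ee_rot: [-0.01, 0.74, -0.673, 0.014]
ft_force: [2.0, -0.1, 0.0]
width: 0.0003
```

{"api": "jog_arm", "payload": {
  "plan": [
    [-3, -4, 0, 0],
    [-5, -8, 0, 0],
    [-7, -12, 0, 0],
    [-9, -16, 0, 0],
    [-9, -16, 0, 0],
    [-9, -16, 0, 0],
    [-9, -16, 0, 0]
  ]
}}

```text
time: 33.78
ee_pos: [0.3244, -0.5585, 0.3859]
ee_rot: [-0.01, 0.739, -0.674, 0.013]
ft_force: [0.4, 0.8, -0.2]
width: 0.0003
```

```bash
python3 - <<'E'
from h import *
snap('top','t8'); snap('scene','s21'); crop('t8',260,130,500,280,3,'c32')
c=cloud('t8'); s=c[155:195,360:392]; m=(s[...,2]>.066)&(s[...,2]<.085)&(s[...,1]<-.11)&(s[...,1]>-.16);q=s[m];print('button z',np.median(q[:,2]),len(q))
for t in('t0','t8'): print(t,P(t,375,176)[2])
print(r.observe()['ee_pos'],r.observe()['ft_force'])
E
```

```text
button z 0.07206395146240574 112
t0 0.07289336149158854
t8 0.07073740682890128
[ 0.32640849 -0.55644426  0.38620642] [1.3118368  1.06932029 0.09958314]
```

View pics/c32.png

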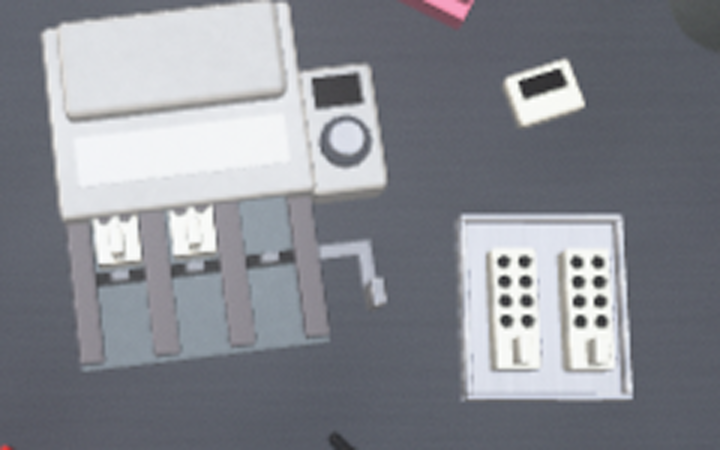

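View pics/s21.png

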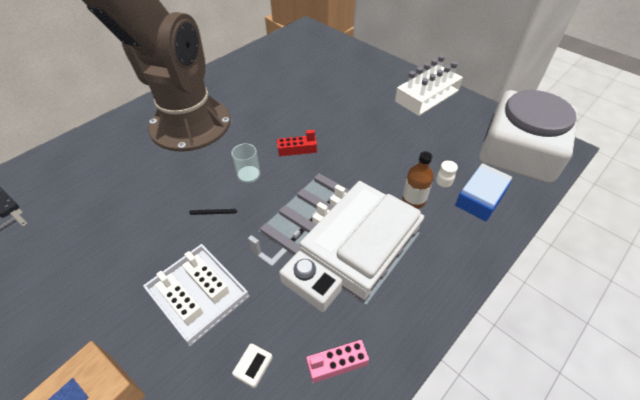

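The tray holds both empties, both fresh carriers sit behind the locked gate, the button is up at 72 mm, and the bottle stands. One last check: the fins against the original home images.

```bash
python3 - <<'E'
from h import *
c=cloud('t8')
for t in('t0','t8'):
    c=cloud(t); x,y,a,_=json.load(open('st.json')); dx=c[...,0]-x;dy=c[...,1]-y
    X=np.cos(a)*dx+np.sin(a)*dy;Y=-np.sin(a)*dx+np.cos(a)*dy
    for L in(70,0):
        m=(abs(Y*1e3-L)<18)&(X<-.006)&(X>-.06)&(c[...,2]>.032)&(c[...,2]<.047); f=(abs(Y*1e3-L)<12)&(X<-.008)&(X>-.06)&(c[...,2]>.06)&(c[...,2]<.078)
        print(t,L,'tail X',(np.percentile(X[m],2)*1e3).round(1),'fin X,Y',(np.median(X[f])*1e3).round(1),(np.median(Y[f])*1e3).round(1))
r.sign_off()
E
```

```text
t0 70 tail X -42.2 fin X,Y -28.1 68.9
t0 0 tail X -41.5 fin X,Y -28.7 -0.9
t8 70 tail X -39.8 fin X,Y -25.5 67.3
t8 0 tail X -40.1 fin X,Y -23.8 -1.9
the job is handed in; nothing more can be done
```

The reload is done and handed in at about 34 s of the 210 s allowed; the hand-in gives no verdict.

**What I did:** I slid the gate open and laid the two empty carriers (lanes 1 and 2) in the discard tray. I slid the two fresh carriers home into lanes 1 and 2, slid the gate back to locked, then pressed the start button and let it up. Lane 3 was empty at the start and stays empty, since only two fresh carriers were there.

**Last checks:**
- **Empties:** both lie flat inside the tray.
- **Fresh carriers:** each met its stop with 13–17 N. Their tails sit at station x of about -40 mm, about 2 mm further in than the original home carriers measured (nominal -38 mm).
- **Lane centring:** the fins measure about 2–3 mm to the right of the lane centres, inside the 7 mm limit. The originals read about 1 mm the same way.
- **Gate:** it met its stop with 15 N, and the handle is back within a millimetre or two of where I first gripped it. The tabs stand behind both carriers.
- **Button:** it bottomed after about 6 mm at 17 N and now reads 72 mm, which is fully up.
- **Scene:** the bottle is upright and the arm is clear of everything.

No check failed. I saw no sign of a grip slip or a knocked carrier.

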